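Test a fuse through the tester's guard slot

TASK

Take the red-marked fuse out of the wooden rack and slide it down into the bore of the blue test carrier until it sits on the bottom. Then pick up the carrier with the fuse in it, pass its white blade down through the yellow guard slot of the green tester and push it fully home against the sprung contact, so that the blue head is down at the yellow lip, and finish while still gripping it there: the spring pushes it back out if you let go. Leave everything else on the counter where it is.

Things in the scene. Friction and masses are not known exactly. Their poses are not given: they have to be found in the camera images.
- fuse: The fuse to test: amber glass cylinder with steel end caps, 14 mm diameter, 51 mm long, 25 g, ends tapered to 9.6 mm over the last 3 mm; marked by a red band round its middle and a red dot on its top. Stands upright in one of the three holes of the rack (any of them), 36 mm showing above the rack. Origin: centre of its lower end; z along its length, up.
- spare_a: A like fuse without red marks, in another hole of the rack; to be left there. Origin: centre of its lower end.
- spare_b: A like fuse without red marks, in another hole of the rack; to be left there. Origin: centre of its lower end.
- rack: Wooden fuse rack fixed to the counter, 50 (x) by 190 (y) by 25 (z) mm, three holes 17 mm wide and 15 mm deep in a row along its y axis at y = -65, 0 and +65 mm. Origin: centre of its underside.
- carrier: Test carrier, loose, 80 g, 96 mm tall, upright in the stand. Blue head 22 (x) by 44 (y) mm from z = 44 to 96 mm, flat flanks to grip across x; below it a white blade 10 (x) by 36 (y) mm, z = 0 to 44 mm. A square bore for the fuse opens in the middle of the head's top. Origin: centre of the blade's lower end, z up. Half a turn about z makes no difference.
- carrier_bore (a point): Centre of the bore's mouth, in the top face of the carrier's head (96 mm above the carrier's origin); axes as the carrier's. The bore is 16 by 16 mm and 34 mm deep; a seated fuse stands 17 mm out of it.
- bore_floor (a point): Centre of the bore's floor, 62 mm above the carrier's origin; axes as the carrier's.
- stand: Dark steel stand fixed to the counter, 80 (x) by 100 (y) by 60 (z) mm; the blade hangs in a 14 by 40 mm pocket 50 mm deep and the head rests on the stand's top, so at the start the carrier's origin is 16 mm and its top 112 mm above the counter. Origin: centre of its underside; axes parallel to the carrier's at the start.
- tester: Green fuse tester fixed to the counter, 200 (x) by 160 (y) by 90 (z) mm. On its top a yellow guard plate, 4 mm thick, with the slot in the middle. Origin: centre of its underside.
- slot (a point): Centre of the slot at the top of its yellow flared lip, 99 mm above the counter; axes as the tester's. Slot 12 (x) by 38 (y) mm, 2 mm more than the blade; the lip widens at 45 degrees to 22 by 48 mm over its top 5 mm; the plate's underside is 9 mm below this point. With the carrier home, its head's underside (44 mm above its origin) is level with this point.
- contact (a joint): Sprung brass contact plate under the slot, travel downwards in m: 0 at rest (its top 30 mm below point slot), 0.014 when the carrier is fully home, stop at 0.018. It pushes back with about 0.7 N at first touch and 5.6 N at 0.014.
- flyback: Grey plastic flyback transformer, loose, about 44 by 50 by 62 mm; bystander. Origin: centre of its underside.
- spool: Tin solder spool, loose, 56 mm diameter, 50 mm high, standing; bystander. Origin: centre of its underside.
- tuning_knob: Black bakelite tuning knob, loose, 38 mm diameter, 20 mm high; bystander. Origin: centre of its underside.
- screwdriver: Screwdriver, loose, lying on the counter; bystander. Origin: centre of its underside.
There are look-alikes about, which are no part of the job. What is meant by the carrier is not pink, and is the larger of those in its own colour.

How it is judged:
By the outcome, as a careful person would: the job done as asked, in the order asked, and still so for the second after the job is handed in, while the arm keeps its last pose, push and grip.
It also fails if it takes over 59 s, if anything falls off the work surface, if the arm or the gripper's body presses on something with over 40 N, if the wrist force passes 120 N, or if a joint passes its speed limit or range.

ROBOT

A 6-joint arm with a two-finger parallel gripper is mounted at the origin on the work surface. World frame = base frame: x ahead of the robot, y to its left, z up, the work surface at z = 0. Lengths are in m, angles in rad, forces in N, time in s.
With the tool pointing down it reaches from about 0.35 to 0.775 m from the base axis. Payload 7.3 kg.
Tool frame: the origin (TCP) lies on the front face of the gripper's body, between the roots of the fingers; the fingertips stand 66 mm ahead of it and the grasp point (between the pads) lies 47 mm ahead of it; z points along the fingers, y is the direction in which the jaws open and shut (so a half turn about z gives the same grasp; the last joint's range is limited). The gripper opens to 92 mm and grips with 3 to 60 N. Pads are 19 mm wide; open, the fingers measure 130 mm over their backs; the gripper's body (75 mm by 190 mm) begins 47 mm behind the grasp point.
Start: joints at [-1.492, 0.342, 1.524, -0, 1.275, -0.146], TCP at [0.117, -0.512, 0.292] pointing down, gripper open.
Joint ranges: [-2.53, 2.53], [-0.77, 2.02], [0.04, 2.7], [-1, 4.14], [0.28, 2.66], [-3.11, 3.11]. Speed limits (rad/s): [2.57, 2.57, 3.14, 3.14, 3.14, 3.14].

INTERFACE

Orientations are given as [roll, pitch, yaw] about the fixed x, y, z axes, in that order (R = Rz(yaw) Ry(pitch) Rx(roll)).
In Python, from cell import observe, read_camera, hand_in, search_frame, tip_of gives the robot as it stands. The module is installed in compiled form; this text tells all that it offers.
- The arm moves only by the tool apply_moves, never from a script. Its argument "motion" is a list of rows, each an object with "offset": the shift along the tool's x, y, z in mm, a list of three; "rotation": the turn, a rotation vector about the tool's x, y, z in rad, a list of three. In form: [{"offset": [x, y, z], "rotation": [rx, ry, rz]}, ...]. A call has 1 to 12 rows; each row shifts and turns the pose as measured when the row begins, along the tool's axes as they then stand; what a row does not reach is not made up. A row lasts 1/12 s, in which the tool goes at most 41.7 mm and 7.16 degrees, less where a joint would pass 70% of its speed; a pose out of reach is approached as far as the arm can. A call with a gripper value outside its range is refused whole. "grip" is the closure, from 0 (fully open) to 1 (shut), set as the call begins (left out, the last holds). The fingers move at their own pace and stop on an object; "grip_force" is the grip in N (left out, the last holds). Time passes only in rows, so rows that do not move let the fingers close. It gives the time, the measured TCP pose, the force and the opening at its end, in the units of the state.
- observe(): the state, without advancing time (a new reading comes with each control period).
- read_camera(name): name is "side" or "top" or "wrist"; returns a dict with "img" (384x512x3 uint8, red, green, blue), "camera_matrix" (3x3 intrinsics, pixels), "R" (3x3) and "t" (3): a world point X has camera coordinates R X + t; the wrist camera has in their place "tool_from_camera" (4x4, takes a point from camera to tool coordinates, whose origin is the TCP and whose axes are the flange's). Camera axes: x right, y down, z forward; pixel columns grow to the right and rows downward; lengths in m; the calibration is good to about 2 mm. The wrist camera is an equidistant fisheye: a pixel r from the principal point sees the ray r / f radians off the axis. A picture is of the moment at which its call begins: read the wrist's pose just before it. There is no depth.
- hand_in(): hands the job in, once; it reports no verdict.
Trained networks look in a picture, given as the dict that the camera call returned (one of the last four; its "shot" number tells which), for a name from the list of things; names that differ only in an ending like _2 or _b are one class to them, and where a whole thing is asked for, a point or a joint stands for the part that bears it (a point fixed in the world has none). Each returns a list of dicts, best first, with "score" (0 to 1); they miss things now and then, are a little off and sometimes report something else, mostly with a low value. They report only what shows in the picture. A call takes as long as a camera call. They do not tell look-alikes from the thing itself.
- search_frame(query, picture): "location" ([x, y, z] in m, in world coordinates, good to about 4 mm: the middle of the surface that is visible of it).
- tip_of(query, picture): "location" ([x, y, z] in m, in world coordinates, good to about 4 mm: a listed point, or the origin of a listed thing).
The state is a dict: "time": time; "qpos": joint angles; "qvel": joint speeds; "joint_efforts": joint torques, N m; "tool_pos": TCP position; "tool_rot": TCP orientation; "contact_force": force on the tool from outside, world axes, zero at the start; "torque": the same for the moment, N m; "opening": finger opening in m.
Only numpy, scipy, OpenCV 4.12 (cv2) and the standard library are available. Lean on these libraries where they do the work, as an engineer would, in place of code of your own. Each camera call takes 0.05 s, during which the arm holds its last target.

## Working session

There is one attempt and no reset: what is moved stays moved. The work goes in short steps, Python scripts to look and compute and a tool call to move; the robot and the scene stay as the last step left them, time stands still between calls to the robot, and variables do not carry over. Pictures are saved under pics/ and viewed, and the job is handed in when it is done.

Besides the shell and the picture viewer there is one more tool, called as a command line: name --argument value ..., lists and objects as JSON in quotes. apply_moves: Moves the arm, as the interface text tells. Its arguments: {"type":"object","properties":{"motion":{"type":"array"},"grip":{"type":"number"},"grip_force":{"type":"number"}},"required":["motion"]}

```bash
mkdir -p pics; ls; python3 - <<'E'
from cell import *
import cv2
s=observe(); print({k:s[k] for k in ('time','qpos','tool_pos','tool_rot','contact_force','opening')})
for n in ('side','top','wrist'):
    p=read_camera(n); cv2.imwrite(f'pics/{n}0.png',p['img'][:,:,::-1])
    print(n,p['camera_matrix'].tolist(),p['shot'],[k for k in p])
    for q in ('fuse','carrier','carrier_bore','slot','rack','stand','tester'):
        for f in (search_frame,tip_of):
            try:
                r=f(q,p); print(q,f.__name__,[(round(d['score'],2),[round(float(v),4) for v in d['location']]) for d in r])
            except Exception as e: print(q,f.__name__,e)
print(observe()['time'])
E
```

```text
pics
{'time': 0.0, 'qpos': array([-1.49199391e+00,  3.42717183e-01,  1.52506561e+00, -3.28799510e-05,
        1.27540085e+00, -1.45983757e-01]), 'tool_pos': array([ 0.1170174 , -0.51145526,  0.2915308 ]), 'tool_rot': array([-3.14001401e+00, -2.00329194e-04,  2.24795609e-01]), 'contact_force': array([-0.40438334,  0.03276176, -0.25941339]), 'opening': 0.09132082522098897}
side [[385.1134697464484, 0.0, 255.09436460425425], [0.0, 385.1134697464484, 184.11726424002995], [0.0, 0.0, 1.0]] 1 ['img', 'camera_matrix', 'R', 't', 'shot']
fuse call []
fuse call [(0.65, [0.5316, 0.2767, 0.0128])]
carrier call [(0.84, [0.5802, 0.1223, 0.069]), (0.72, [0.5195, 0.0058, 0.0951]), (0.53, [0.5284, -0.1099, 0.044])]
carrier call [(0.97, [0.5236, -0.0049, 0.0197]), (0.78, [0.587, 0.1182, 0.0012]), (0.63, [0.5327, -0.1212, -0.0017])]
carrier_bore call [(0.75, [0.5331, -0.1104, 0.0433]), (0.73, [0.5842, 0.1251, 0.066]), (0.65, [0.5133, 0.0042, 0.0935])]
carrier_bore call [(0.89, [0.5906, 0.1226, 0.0914]), (0.63, [0.522, -0.005, 0.1103]), (0.52, [0.5374, -0.1171, 0.062]), (0.17, [0.5134, 0.3421, 0.0045])]

[... 1222 characters left out ...]

rack call [(0.65, [0.5302, 0.2692, 0.0278]), (0.52, [0.4054, -0.0549, 0.0087])]
rack call [(0.91, [0.5287, 0.2762, 0.001])]
stand call []
stand call [(0.63, [0.5254, 0.0024, 0.0015]), (0.54, [0.5521, 0.2155, 0.0099])]
tester call [(0.76, [0.4804, -0.2514, 0.0895])]
tester call [(0.74, [0.4846, -0.2585, -0.0033])]
wrist [[297.3186396354542, 0.0, 254.9001837146206], [0.0, 297.3186396354542, 191.81823700780444], [0.0, 0.0, 1.0]] 3 ['img', 'camera_matrix', 'tool_from_camera', 'shot']
fuse call []
fuse call []
carrier call []
carrier call []
carrier_bore call []
carrier_bore call []
slot call []
slot call []
rack call []
rack call []
stand call []
stand call []
tester call []
tester call []
2.25
```

View pics/side0.png

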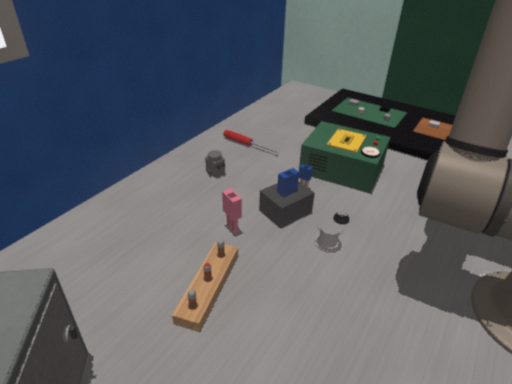

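View pics/top0.png

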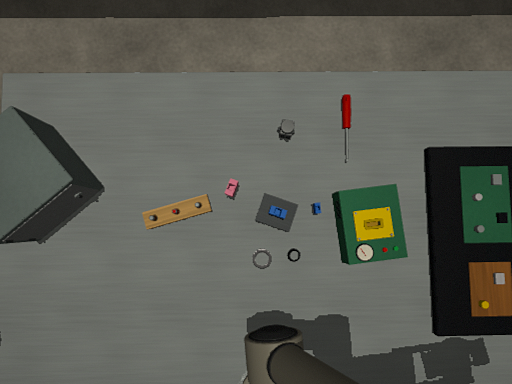

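View pics/wrist0.png

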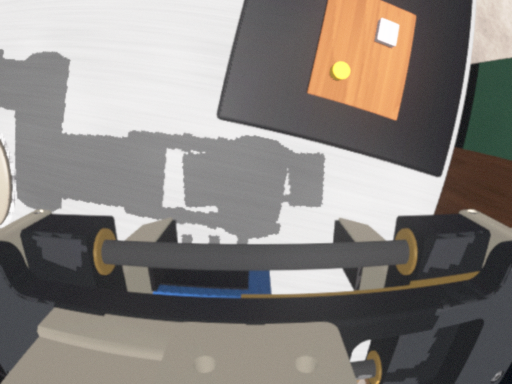

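```bash
python3 - <<'E'
import cv2,numpy as np
a=cv2.imread('pics/side0.png')[225:335,165:255]; b=cv2.imread('pics/top0.png')[170:270,130:420]
cv2.imwrite('pics/z1.png',cv2.resize(a,None,fx=5,fy=5,interpolation=cv2.INTER_CUBIC))
cv2.imwrite('pics/z2.png',cv2.resize(b,None,fx=2.7,fy=2.7,interpolation=cv2.INTER_CUBIC))
E
```

```text
(no output)
```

View pics/z1.png

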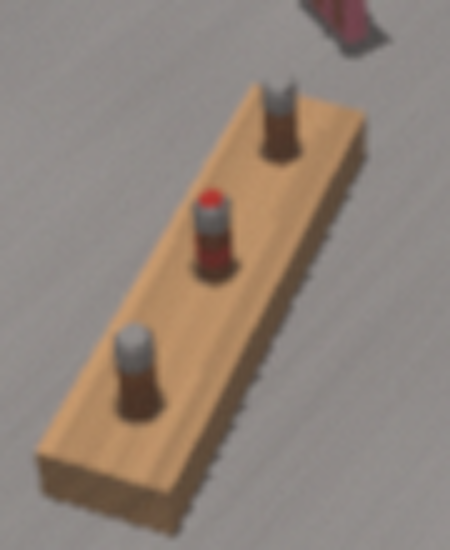

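View pics/z2.png

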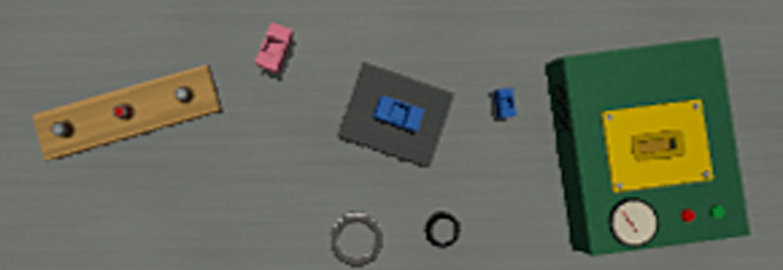

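```bash
cat > h.py <<'E'
import numpy as np,cv2
from scipy.spatial.transform import Rotation as Rn
from cell import *
def plane(p,uv,z):
    K,R,t=p['camera_matrix'],np.array(p['R']),np.array(p['t'])
    uv=np.atleast_2d(uv).astype(float)
    d=np.c_[uv,np.ones(len(uv))]@np.linalg.inv(K).T@R
    c=-R.T@t
    return c+d*((z-c[2])/d[:,2])[:,None]
def ray(p,uv,pose=None):
    K=np.array(p['camera_matrix'])
    if 'R' in p:
        R=np.array(p['R']);t=np.array(p['t']); d=R.T@np.linalg.inv(K)@[uv[0],uv[1],1]; return -R.T@t,d/np.linalg.norm(d)
    v=(np.array(uv,float)-K[:2,2])/K[0,0]; r=np.hypot(*v); a=np.array([*(v/max(r,1e-9)*np.sin(r)),np.cos(r)])
    M=np.array(p['tool_from_camera']); T=pose
    return T[:3,:3]@M[:3,3]+T[:3,3], T[:3,:3]@M[:3,:3]@a
def pose(s):
    T=np.eye(4);T[:3,:3]=Rn.from_euler('xyz',s['tool_rot']).as_matrix();T[:3,3]=s['tool_pos'];return T
def wproj(p,T,X):
    M=T@np.array(p['tool_from_camera']); c=(np.atleast_2d(X)-M[:3,3])@M[:3,:3]
    th=np.arctan2(np.hypot(c[:,0],c[:,1]),c[:,2]); r=np.hypot(c[:,0],c[:,1])+1e-12
    K=p['camera_matrix']; return K[:2,2]+K[0,0]*(c[:,:2]/r[:,None])*th[:,None]
def tri(rs):
    A=np.zeros((3,3));b=np.zeros(3)
    for c,d in rs:
        P=np.eye(3)-np.outer(d,d);A+=P;b+=P@c
    x=np.linalg.solve(A,b); return x,[np.linalg.norm((np.eye(3)-np.outer(d,d))@(x-c)) for c,d in rs]
def shot(n):
    s=observe(); p=read_camera(n); return s,p
def rect(w):
    (c,wh,a)=cv2.minAreaRect((w[:,:2]*1e4).astype(np.float32)); return np.array(c)/1e4,np.array(wh)/1e4,a
E
python3 - <<'E'
from h import *
p=read_camera('top'); q=read_camera('side')
print('top cam', -np.array(p['R']).T@p['t'],'side cam',-np.array(q['R']).T@q['t'], 'tfc',read_camera('wrist')['tool_from_camera'])
hsv=cv2.cvtColor(p['img'],cv2.COLOR_RGB2HSV)
def seg(lo,hi,z,box):
    m=cv2.inRange(hsv,lo,hi); k=np.zeros_like(m);x0,y0,x1,y1=box;k[y0:y1,x0:x1]=m[y0:y1,x0:x1]
    ys,xs=np.nonzero(k); w=plane(p,np.c_[xs,ys],z); return rect(w),len(xs)
print('carrier',seg((105,100,40),(130,255,255),.112,(255,195,300,230)))
print('yellow',seg((20,120,80),(35,255,255),.094,(340,190,410,250)))
print('rack',seg((8,60,60),(25,255,255),.025,(135,185,220,235)))
print('fuse', tri([ray(p,(175.6,211.1)),ray(q,(207,264.8))]))
E
```

```text
top cam [0.49271    0.06373105 1.12707295] side cam [0.19502226 0.642606   0.58911402] tfc [[ 6.89632577e-04 -9.68152711e-01 -2.50359447e-01  6.52485046e-02]
 [ 9.99999731e-01  6.05054068e-04  4.14794237e-04 -1.71632110e-03]
 [-2.50103163e-04 -2.50359665e-01  9.68152868e-01 -9.11130311e-02]
 [ 0.00000000e+00  0.00000000e+00  0.00000000e+00  1.00000000e+00]]
carrier ((array([ 0.52187324, -0.00355308]), array([0.04576419, 0.02412867]), 70.7376480102539), 165)
yellow ((array([ 0.48665742, -0.26149619]), array([0.0818741 , 0.10275322]), 6.315263748168945), 1131)
rack ((array([0.52942769, 0.27734382]), array([0.05241448, 0.19159072]), 15.298124313354492), 1173)
fuse (array([0.53042093, 0.27452181, 0.05676489]), [np.float64(0.0018230273871845558), np.float64(0.0018230273871845345)])
```

```bash
cat >> h.py <<'E'
def plan(goal,psi,n=None,polar=True,step=38,s=None):
    """rows (tool axes) from current to goal xyz (TCP), yaw psi, tool down"""
    s=s or observe(); T=pose(s); p0=T[:3,3]; y0=s['tool_rot'][2]; goal=np.array(goal,float)
    dy=(psi-y0+np.pi)%(2*np.pi)-np.pi
    def f(u):
        if polar:
            r=np.hypot(*p0[:2])*(1-u)+u*np.hypot(*goal[:2]); a0=np.arctan2(p0[1],p0[0]);a=a0+u*(np.arctan2(goal[1],goal[0])-a0)
            return np.array([r*np.cos(a),r*np.sin(a),p0[2]*(1-u)+u*goal[2]])
        return p0*(1-u)+u*goal
    if n is None:
        L=sum(np.linalg.norm(f(u+.01)-f(u)) for u in np.arange(0,1,.01)); n=int(max(1,np.ceil(L*1e3/step),np.ceil(abs(dy)/.115)))
    Rc=T[:3,:3]; pc=p0.copy(); out=[]
    for i in range(n):
        u=(i+1)/n; Rt=Rn.from_euler('xyz',[np.pi,0,y0+u*dy]).as_matrix()
        o=np.round(Rc.T@(f(u)-pc)*1e3,0 if i<n-1 else 1); rv=np.round(Rn.from_matrix(Rc.T@Rt).as_rotvec(),3)
        out.append((o,rv)); pc=pc+Rc@o/1e3; Rc=Rc@Rn.from_rotvec(rv).as_matrix()
    print(n,'rows'); print(',\n'.join('{"offset":[%g,%g,%g],"rotation":[%g,%g,%g]}'%(*(o+0.0),*(r+0.0)) for o,r in out))
E
python3 - <<'E'
from h import *
s,p=shot('wrist')
for name,X,psi in (('slot',(.4867,-.2615,.099),1.681),('carr',(.5225,-.0045,.112),1.234),('fuse',(.5304,.2745,.061),1.838)):
  for d in (0,.03,.06):
    for z in (.25,.29):
      T=np.eye(4);T[:3,:3]=Rn.from_euler('xyz',[np.pi,0,psi]).as_matrix();T[:3,3]=[X[0]-d*np.cos(psi),X[1]-d*np.sin(psi),z]
      print(name,d,z,wproj(p,T,X).round())
psi=1.681;plan((.4867-.03*np.cos(psi),-.2615-.03*np.sin(psi),.28),psi)
E
```

```text
slot 0 0.25 [[257. 195.]]
slot 0 0.29 [[257. 184.]]
slot 0.03 0.25 [[257. 160.]]
slot 0.03 0.29 [[257. 154.]]
slot 0.06 0.25 [[257. 123.]]
slot 0.06 0.29 [[257. 122.]]
carr 0 0.25 [[257. 199.]]
carr 0 0.29 [[257. 187.]]
carr 0.03 0.25 [[257. 162.]]
carr 0.03 0.29 [[257. 155.]]
carr 0.06 0.25 [[257. 123.]]
carr 0.06 0.29 [[257. 122.]]
fuse 0 0.25 [[257. 185.]]
fuse 0 0.29 [[256. 176.]]
fuse 0.03 0.25 [[257. 154.]]
fuse 0.03 0.29 [[256. 149.]]
fuse 0.06 0.25 [[257. 122.]]
fuse 0.06 0.29 [[256. 121.]]
13 rows
{"offset":[33,2,1],"rotation":[0,0,-0.112]},
{"offset":[33,5,1],"rotation":[0,0,-0.112]},
{"offset":[33,5,1],"rotation":[0,0,-0.112]},
{"offset":[33,8,1],"rotation":[0,0,-0.112]},
{"offset":[32,9,1],"rotation":[0,0,-0.112]},
{"offset":[33,10,1],"rotation":[0,0,-0.112]},
{"offset":[32,13,1],"rotation":[0,0,-0.112]},
{"offset":[31,13,1],"rotation":[0,0,-0.112]},
{"offset":[31,16,0],"rotation":[0,0,-0.112]},
{"offset":[30,17,1],"rotation":[0,0,-0.112]},
{"offset":[30,19,1],"rotation":[0,0,-0.112]},
{"offset":[29,21,1],"rotation":[0,0,-0.112]},
{"offset":[28,21.4,1.2],"rotation":[0,0,-0.112]}
```

apply_moves --motion '[{"offset": [33, 2, 1], "rotation": [0, 0, -0.112]}, {"offset": [33, 5, 1], "rotation": [0, 0, -0.112]}, {"offset": [33, 5, 1], "rotation": [0, 0, -0.112]}, {"offset": [33, 8, 1], "rotation": [0, 0, -0.112]}, {"offset": [32, 9, 1], "rotation": [0, 0, -0.112]}, {"offset": [33, 10, 1], "rotation": [0, 0, -0.112]}, {"offset": [32, 13, 1], "rotation": [0, 0, -0.112]}, {"offset": [31, 13, 1], "rotation": [0, 0, -0.112]}, {"offset": [31, 16, 0], "rotation": [0, 0, -0.112]}, {"offset": [30, 17, 1], "rotation": [0, 0, -0.112]}, {"offset": [30, 19, 1], "rotation": [0, 0, -0.112]}, {"offset": [29, 21, 1], "rotation": [0, 0, -0.112]}]'

```text
time: 3.45
tool_pos: [0.4737, -0.3102, 0.2792]
tool_rot: [-3.141, 0.005, 1.617]
contact_force: [0.4, -0.8, -0.1]
opening: 0.0919
```

```bash
python3 - <<'E'
from h import *
s,p=shot('wrist'); print(s['time'],s['tool_pos'],s['tool_rot'])
cv2.imwrite('pics/w1.png',p['img'][:,:,::-1]); np.savez('w1.npz',T=pose(s),**{k:p[k] for k in ('img','camera_matrix','tool_from_camera')})
psi=1.681;plan((.4867-.03*np.cos(psi),-.2615-.03*np.sin(psi),.28),psi)
psi=1.234;plan((.5225-.03*np.cos(psi),-.0045-.03*np.sin(psi),.28),psi)
E
```

```text
3.45 [ 0.47365191 -0.31023664  0.2792407 ] [-3.14085556  0.00466238  1.61710492]
1 rows
{"offset":[12.8,13.6,-1],"rotation":[0.001,0.001,-0.053]}
8 rows
{"offset":[33,14,0],"rotation":[0.001,0.001,0.049]},
{"offset":[34,11,0],"rotation":[0,0,0.05]},
{"offset":[35,6,0],"rotation":[0.001,0,0.049]},
{"offset":[35,3,-1],"rotation":[0,0,0.049]},
{"offset":[34,-2,0],"rotation":[0,0,0.05]},
{"offset":[34,-5,0],"rotation":[0,0,0.049]},
{"offset":[32,-10,0],"rotation":[0,0,0.049]},
{"offset":[31,-12.3,0],"rotation":[0,0,0.049]}
```

View pics/w1.png

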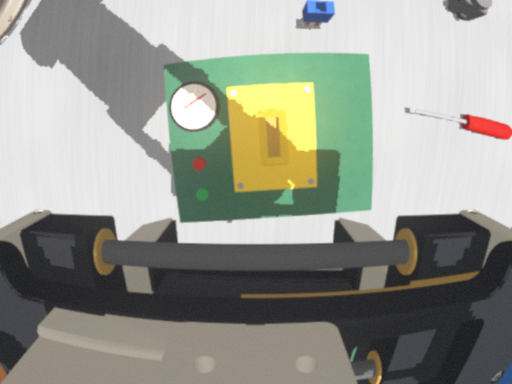

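```bash
cat >> h.py <<'E'
def load(f):
    d=np.load(f); return dict(img=d['img'],camera_matrix=d['camera_matrix'],tool_from_camera=d['tool_from_camera']),d['T']
def rectify(p,T,c,yaw,z,half=.07,ppm=4000):
    """orthophoto of plane z, centred c, axes of yaw: image right = local x, up = local y"""
    n=int(2*half*ppm); g=(np.arange(n)-n/2+.5)/ppm
    X,Y=np.meshgrid(g,-g); cy,sy=np.cos(yaw),np.sin(yaw)
    W=np.stack([c[0]+cy*X-sy*Y,c[1]+sy*X+cy*Y,np.full_like(X,z)],-1).reshape(-1,3)
    if 'R' in p:
        uv=cv2.projectPoints(W,cv2.Rodrigues(np.array(p['R']))[0],np.array(p['t']),np.array(p['camera_matrix']),None)[0][:,0]
    else: uv=wproj(p,T,W)
    uv=uv.astype(np.float32).reshape(n,n,2)
    return cv2.remap(p['img'],uv[...,0],uv[...,1],cv2.INTER_CUBIC)
E
python3 - <<'E'
from h import *
p,T=load('w1.npz')
o=rectify(p,T,(.4867,-.2615),np.radians(6.3),.094)
m=cv2.inRange(cv2.cvtColor(o,cv2.COLOR_RGB2HSV),(20,120,60),(35,255,255)); ys,xs=np.nonzero(m)
m2=cv2.morphologyEx(m,cv2.MORPH_CLOSE,np.ones((60,60))); m2=cv2.morphologyEx(m2,cv2.MORPH_OPEN,np.ones((60,60)))
c=max(cv2.findContours(m2,0,1)[0],key=cv2.contourArea); print(cv2.minAreaRect(c))
o2=rectify(p,T,(.4867,-.2615),np.radians(6.3),.099)
cv2.imwrite('pics/r1.png',np.hstack([o,o2])[::1,:,::-1][:, :][::1])
cv2.imwrite('pics/r1.png',cv2.resize(o2[130:430,130:430],None,fx=2,fy=2)[:,:,::-1])
E
```

```text
((279.5, 280.0), (400.0, 321.0), 90.0)
```

View pics/r1.png

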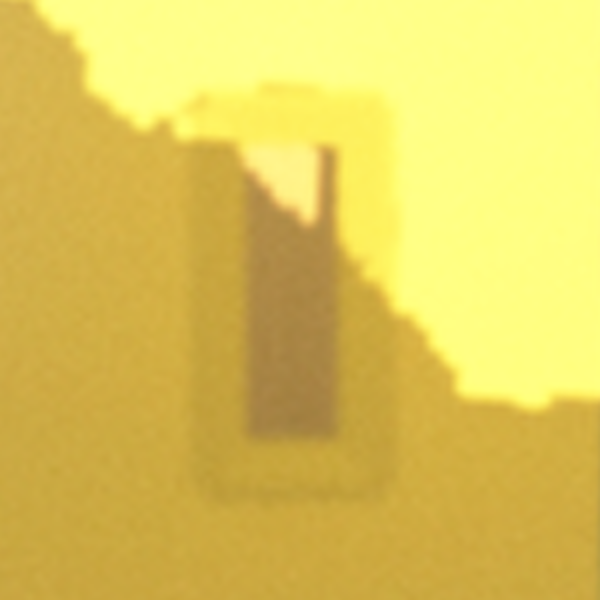

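apply_moves --motion '[{"offset": [33, 14, 0], "rotation": [0.001, 0.001, 0.049]}, {"offset": [34, 11, 0], "rotation": [0, 0, 0.05]}, {"offset": [35, 6, 0], "rotation": [0.001, 0, 0.049]}, {"offset": [35, 3, -1], "rotation": [0, 0, 0.049]}, {"offset": [34, -2, 0], "rotation": [0, 0, 0.05]}, {"offset": [34, -5, 0], "rotation": [0, 0, 0.049]}, {"offset": [32, -10, 0], "rotation": [0, 0, 0.049]}, {"offset": [31, -12, 0], "rotation": [0, 0, 0.049]}]'

```text
time: 4.17
tool_pos: [0.5167, -0.0268, 0.2783]
tool_rot: [3.14, 0.002, 1.212]
contact_force: [-0.7, 0.5, -0.2]
opening: 0.092
```

```bash
python3 - <<'E'
from h import *
s,p=shot('wrist'); print(s['time'],s['tool_pos'],s['tool_rot'])
cv2.imwrite('pics/w2.png',p['img'][:,:,::-1]); np.savez('w2.npz',T=pose(s),**{k:p[k] for k in ('img','camera_matrix','tool_from_camera')})
o=rectify(p,pose(s),(.522,-.004),np.radians(-19.3),.112,half=.05,ppm=6000)
cv2.imwrite('pics/r2.png',o[:,:,::-1])
psi=1.838;plan((.530-.03*np.cos(psi),.2745-.03*np.sin(psi),.25),psi)
E
```

```text
4.1667 [ 0.51669991 -0.02677931  0.2783314 ] [3.14034742e+00 1.68217649e-03 1.21220374e+00]
8 rows
{"offset":[32,-2,4],"rotation":[-0.001,-0.002,-0.078]},
{"offset":[32,-1,3],"rotation":[0,0.001,-0.078]},
{"offset":[33,0,4],"rotation":[0,0,-0.079]},
{"offset":[34,0,3],"rotation":[0,0,-0.078]},
{"offset":[34,0,4],"rotation":[0,0,-0.078]},
{"offset":[35,1,3],"rotation":[0,0,-0.078]},
{"offset":[35,1,4],"rotation":[0,0,-0.079]},
{"offset":[35.5,2.1,3.5],"rotation":[0,0,-0.078]}
```

View pics/w2.png

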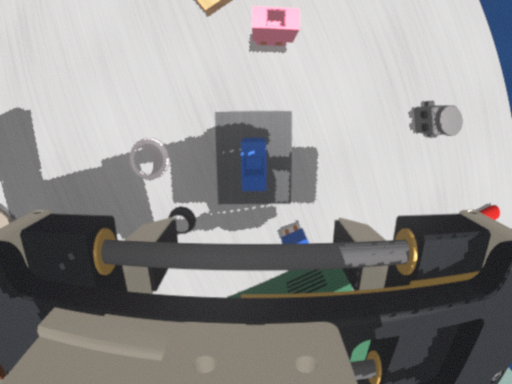

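View pics/r2.png

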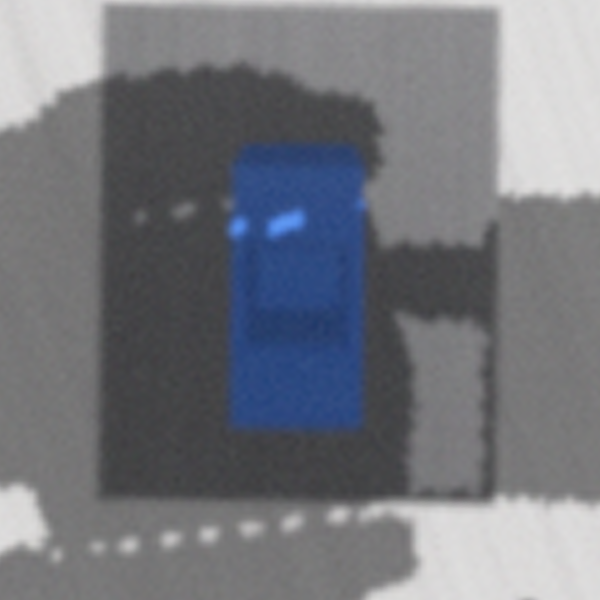

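apply_moves --motion '[{"offset": [32, -2, 4], "rotation": [0, -0.002, -0.078]}, {"offset": [32, -1, 3], "rotation": [0, 0, -0.078]}, {"offset": [33, 0, 4], "rotation": [0, 0, -0.079]}, {"offset": [34, 0, 3], "rotation": [0, 0, -0.078]}, {"offset": [34, 0, 4], "rotation": [0, 0, -0.078]}, {"offset": [35, 1, 3], "rotation": [0, 0, -0.078]}, {"offset": [35, 1, 4], "rotation": [0, 0, -0.079]}, {"offset": [35, 2, 4], "rotation": [0, 0, -0.078]}]'

```text
time: 4.88
tool_pos: [0.5383, 0.2512, 0.2494]
tool_rot: [3.138, 0.004, 1.857]
contact_force: [0.6, -0.7, -0.3]
opening: 0.0917
```

```bash
python3 - <<'E'
from h import *
s,p=shot('wrist'); print(s['time'],s['tool_pos'],s['tool_rot'])
cv2.imwrite('pics/w3.png',p['img'][:,:,::-1]); np.savez('w3.npz',T=pose(s),**{k:p[k] for k in ('img','camera_matrix','tool_from_camera')})
for z in (.025,.061):
  o=rectify(p,pose(s),(.530,.2755),np.radians(15.3),z,half=.05,ppm=6000)
  cv2.imwrite('pics/r3_%d.png'%(z*1e3),o[:,:,::-1])
psi=1.838;plan((.530,.2755,.112+.06),psi)
E
```

```text
4.8833 [0.53828259 0.25115004 0.24938375] [3.13817453 0.00387399 1.85721763]
3 rows
{"offset":[6,0,25],"rotation":[0.002,0,0.009]},
{"offset":[7,0,26],"rotation":[0,0,0.01]},
{"offset":[6.5,-0.9,25.4],"rotation":[0,0,0.009]}
```

View pics/w3.png

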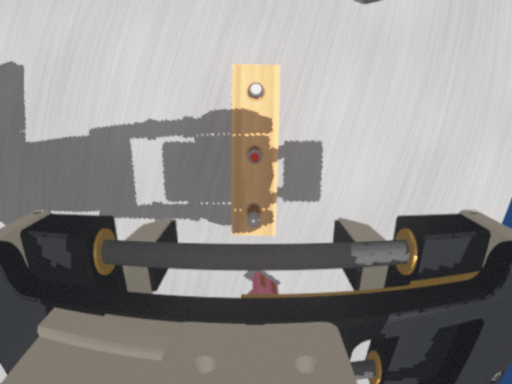

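View pics/r3_61.png

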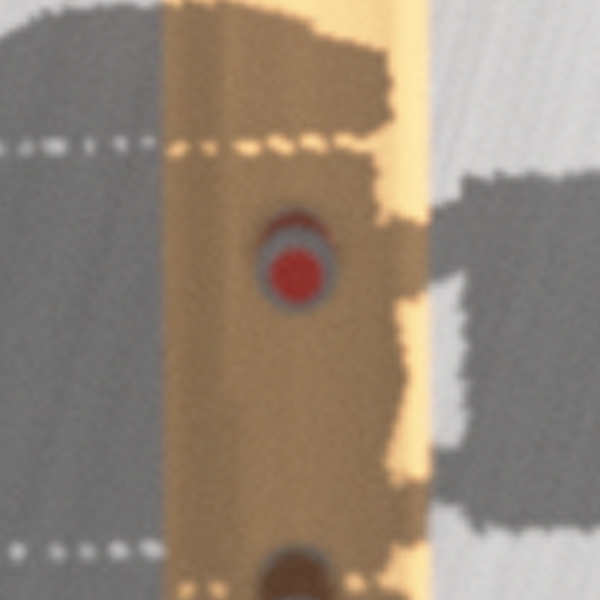

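View pics/r3_25.png

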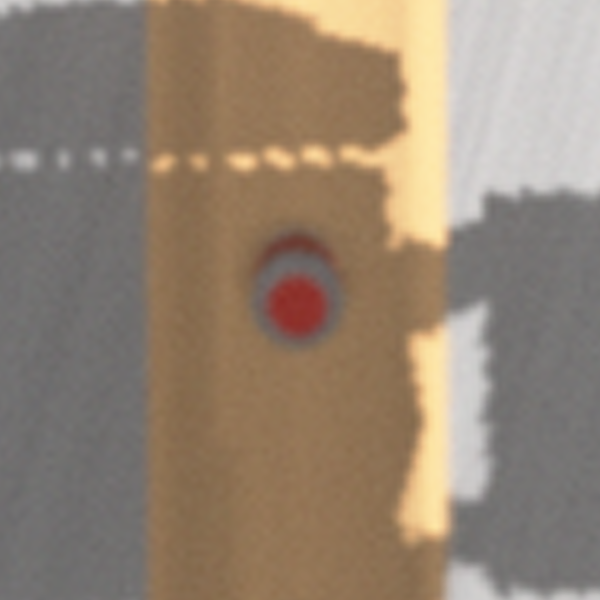

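```bash
python3 - <<'E'
from h import *
s,p=shot('wrist'); print(s['time'],s['tool_pos'],s['tool_rot'],abs(s['qvel']).max())
np.savez('w4.npz',T=pose(s),**{k:p[k] for k in ('img','camera_matrix','tool_from_camera')})
t=read_camera('top'); d=read_camera('side')
def dot(img,box):
    x0,y0,x1,y1=box; c=img[y0:y1,x0:x1].astype(float); w=np.clip(c[...,0]-1.6*np.maximum(c[...,1],c[...,2]),0,None)
    w[w<0.3*w.max()]=0
    ys,xs=np.mgrid[y0:y1,x0:x1]; return np.array([(w*xs).sum(),(w*ys).sum()])/w.sum()
a=dot(p['img'],(235,135,275,175)); b=dot(t['img'],(168,203,184,219)); e=dot(d['img'],(198,258,216,271))
print(a,b,e)
T=pose(s)
for r in ([ray(p,a,T),ray(t,b)],[ray(p,a,T),ray(d,e)],[ray(t,b),ray(d,e)],[ray(p,a,T),ray(t,b),ray(d,e)]): print(tri(r))
c,v=ray(p,a,T); print('wrist@.061',c+v*(.061-c[2])/v[2]); print('top',plane(t,b,.061),'side',plane(d,e,.061))
o=rectify(p,T,(.5294,.2773),np.radians(15.3),.025,half=.12,ppm=3000)
cv2.imwrite('pics/r4.png',cv2.resize(o[:,240:480],None,fx=.8,fy=.8)[:,:,::-1])
E
```

```text
4.9333 [0.53628159 0.25703314 0.24840686] [3.13913959e+00 9.69833044e-05 1.86605922e+00] 0.06316762984770567
[254.94911872 164.47010309] [nan nan] [206.87096774 264.28511967]
(array([nan, nan, nan]), [np.float64(nan), np.float64(nan)])
(array([0.528219  , 0.27975704, 0.06438206]), [np.float64(3.25411566085542e-05), np.float64(3.254115660860995e-05)])
(array([nan, nan, nan]), [np.float64(nan), np.float64(nan)])
(array([nan, nan, nan]), [np.float64(nan), np.float64(nan), np.float64(nan)])
wrist@.061 [0.52836573 0.27920883 0.061     ]
top [[nan nan nan]] side [[0.53038695 0.27744424 0.061     ]]<stdin>:8: RuntimeWarning: invalid value encountered in divide
```

View pics/r4.png

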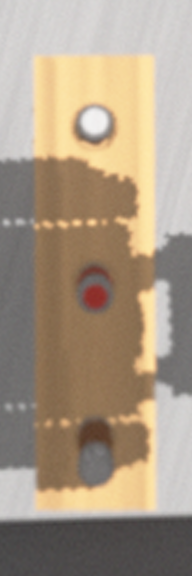

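```bash
python3 - <<'E'
from h import *
psi=1.838;plan((.5283,.2793,.112),psi,polar=False)
E
```

```text
4 rows
{"offset":[8,0,34],"rotation":[0.002,0.004,0.004]},
{"offset":[7,-1,35],"rotation":[0,0,0.004]},
{"offset":[8,0,34],"rotation":[0,0,0.005]},
{"offset":[7.7,-0.4,34.3],"rotation":[0,0,0.004]}
```

apply_moves --motion '[{"offset": [16, -1, 25], "rotation": [0.002, 0.004, 0.009]}, {"offset": [10, 0, 30], "rotation": [0, 0, 0.008]}, {"offset": [2, 0, 30], "rotation": [0, 0, 0]}, {"offset": [0, 0, 20], "rotation": [0, 0, 0]}, {"offset": [0, 0, 0], "rotation": [0, 0, 0]}]'

```text
time: 5.5
tool_pos: [0.5342, 0.2704, 0.1448]
tool_rot: [3.132, 0.002, 1.824]
contact_force: [-1.2, -0.6, -0.9]
opening: 0.0918
```

```bash
python3 - <<'E'
from h import *
psi=1.838;plan((.5283,.2793,.112),psi,polar=False)
s,p=shot('wrist');cv2.imwrite('pics/w5.png',p['img'][:,:,::-1])
E
```

```text
1 rows
{"offset":[10.2,-3.8,32.7],"rotation":[0.01,0.002,-0.014]}
```

View pics/w5.png

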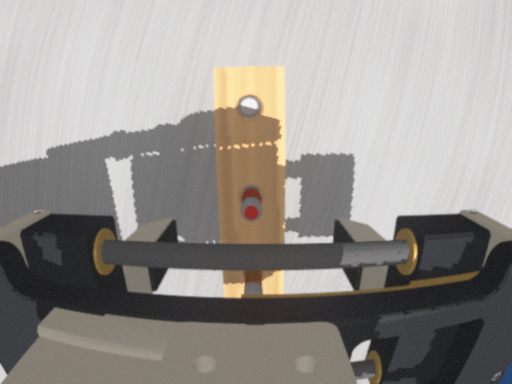

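apply_moves --motion '[{"offset": [10, -3.5, 8], "rotation": [0.01, 0.002, -0.014]}, {"offset": [2, -1, 12], "rotation": [0, 0, 0]}, {"offset": [0, 0, 8], "rotation": [0, 0, 0]}]'

```text
time: 5.8
tool_pos: [0.5312, 0.2799, 0.1233]
tool_rot: [3.132, -0.001, 1.834]
contact_force: [-1.4, 0.6, 0.1]
opening: 0.0918
```

```bash
python3 - <<'E'
from h import *
s,p=shot('wrist');cv2.imwrite('pics/w6.png',p['img'][:,:,::-1])
q=read_camera('side');cv2.imwrite('pics/s6.png',cv2.resize(q['img'][180:330,130:330],None,fx=3.5,fy=3.5,interpolation=cv2.INTER_CUBIC)[:,:,::-1])
psi=1.838;plan((.5283,.2793,.112),psi,polar=False)
E
```

```text
1 rows
{"offset":[0.2,-2.5,10.5],"rotation":[0.008,-0.001,-0.004]}
```

View pics/w6.png

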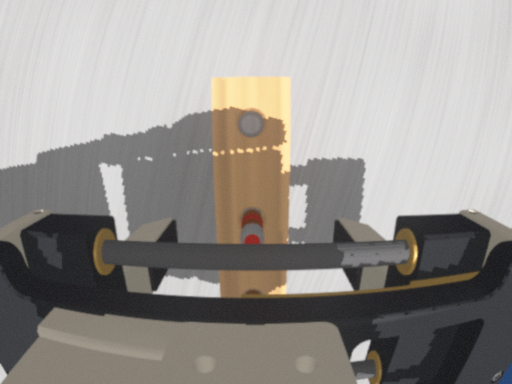

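View pics/s6.png

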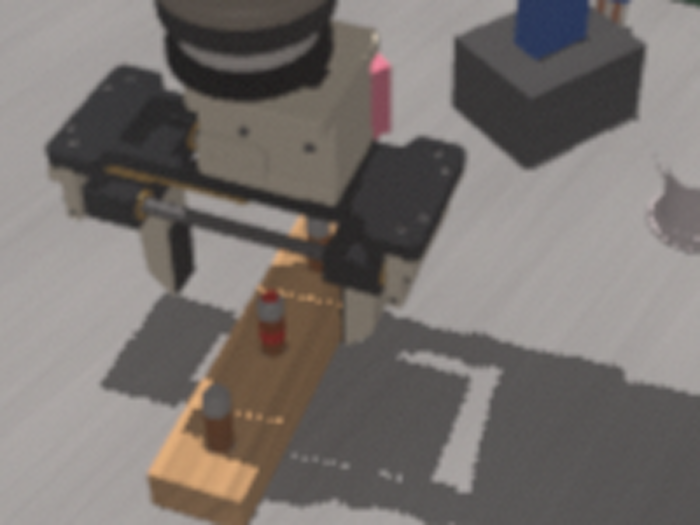

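apply_moves --motion '[{"offset": [0, -2.5, 10], "rotation": [0.008, 0, -0.004]}, {"offset": [0, 0, 1], "rotation": [0, 0, 0]}, {"offset": [0, 0, 0], "rotation": [0, 0, 0]}]'

```text
time: 6.15
tool_pos: [0.5293, 0.2792, 0.1129]
tool_rot: [3.139, -0.001, 1.838]
contact_force: [1.2, 1.1, -0.0]
opening: 0.0916
```

```bash
python3 - <<'E'
from h import *
psi=1.838;plan((.5283,.2793,.112),psi,polar=False); print(observe()['contact_force'])
E
```

```text
1 rows
{"offset":[0.3,-1,0.9],"rotation":[0.003,-0.001,0]}
[ 1.2230603   1.14566178 -0.02846989]
```

Pose is right; close on the fuse.

apply_moves --motion '[{"offset": [0, -1, 1], "rotation": [0.003, 0, 0]}, {"offset": [0, 0, 0], "rotation": [0, 0, 0]}, {"offset": [0, 0, 0], "rotation": [0, 0, 0]}, {"offset": [0, 0, 0], "rotation": [0, 0, 0]}, {"offset": [0, 0, 0], "rotation": [0, 0, 0]}, {"offset": [0, 0, 0], "rotation": [0, 0, 0]}]' --grip 1 --grip_force 12

```text
time: 6.65
tool_pos: [0.5289, 0.2792, 0.1132]
tool_rot: [3.14, -0.002, 1.838]
contact_force: [-0.7, -1.0, 0.3]
opening: 0.0562
```

apply_moves --motion '[{"offset": [0, 0, 0], "rotation": [0, 0, 0]}, {"offset": [0, 0, 0], "rotation": [0, 0, 0]}, {"offset": [0, 0, 0], "rotation": [0, 0, 0]}, {"offset": [0, 0, 0], "rotation": [0, 0, 0]}, {"offset": [0, 0, 0], "rotation": [0, 0, 0]}, {"offset": [0, 0, 0], "rotation": [0, 0, 0]}, {"offset": [0, 0, 0], "rotation": [0, 0, 0]}, {"offset": [0, 0, 0], "rotation": [0, 0, 0]}]'

```text
time: 7.32
tool_pos: [0.5289, 0.2792, 0.1133]
tool_rot: [3.14, -0.002, 1.838]
contact_force: [0.0, -0.5, 0.1]
opening: 0.0133
```

```bash
python3 - <<'E'
from h import *
s,p=shot('wrist');print(s['opening'],s['tool_pos'],s['contact_force']);cv2.imwrite('pics/w7.png',p['img'][:,:,::-1])
q=read_camera('side');cv2.imwrite('pics/s7.png',cv2.resize(q['img'][180:330,130:330],None,fx=3.5,fy=3.5,interpolation=cv2.INTER_CUBIC)[:,:,::-1])
E
```

```text
0.013295435411902591 [0.52891396 0.27921216 0.1133472 ] [ 0.02641633 -0.46786371  0.11857045]
```

View pics/w7.png

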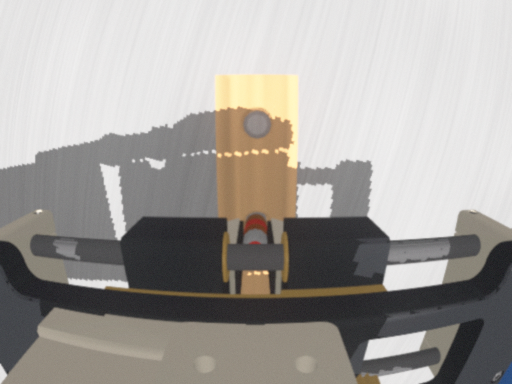

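View pics/s7.png

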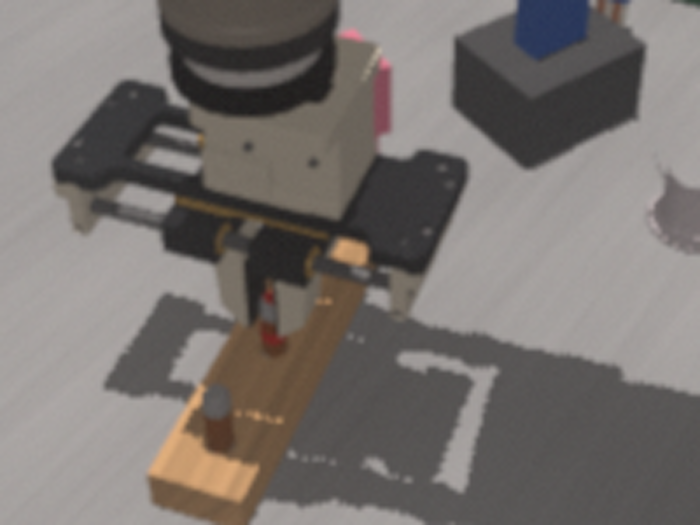

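apply_moves --motion '[{"offset": [0, 0, -10], "rotation": [0, 0, 0]}, {"offset": [0, 0, -25], "rotation": [0, 0, 0]}, {"offset": [0, 0, -35], "rotation": [0, 0, 0]}, {"offset": [0, 0, -35], "rotation": [0, 0, 0]}, {"offset": [0, 0, -35], "rotation": [0, 0, 0]}]'

```text
time: 7.83
tool_pos: [0.5253, 0.2775, 0.2514]
tool_rot: [-3.124, 0.0, 1.838]
contact_force: [1.8, 1.2, -0.4]
opening: 0.0134
```

```bash
python3 - <<'E'
from h import *
s=observe(); print(s['opening'],s['tool_pos'],s['contact_force'])
plan((.522,-.0032,.25),1.222,step=35)
E
```

```text
0.013439435809836166 [0.52534749 0.27749611 0.25144229] [ 1.77533947  1.1909757  -0.42704947]
9 rows
{"offset":[-33,-2,0],"rotation":[-0.017,0.001,0.068]},
{"offset":[-33,-1,0],"rotation":[0,0,0.069]},
{"offset":[-32,-1,1],"rotation":[0,0,0.068]},
{"offset":[-32,-1,0],"rotation":[0,0,0.069]},
{"offset":[-32,0,0],"rotation":[0,0,0.068]},
{"offset":[-31,0,0],"rotation":[0,0,0.069]},
{"offset":[-31,0,0],"rotation":[0,0,0.068]},
{"offset":[-30,1,0],"rotation":[0,0,0.069]},
{"offset":[-29.8,0.7,0.4],"rotation":[0,0,0.068]}
```

apply_moves --motion '[{"offset": [-33, -2, 0], "rotation": [-0.017, 0, 0.068]}, {"offset": [-33, -1, 0], "rotation": [0, 0, 0.069]}, {"offset": [-32, -1, 0], "rotation": [0, 0, 0.068]}, {"offset": [-32, -1, 0], "rotation": [0, 0, 0.069]}, {"offset": [-32, 0, 0], "rotation": [0, 0, 0.068]}, {"offset": [-31, 0, 0], "rotation": [0, 0, 0.069]}, {"offset": [-31, 0, 0], "rotation": [0, 0, 0.068]}, {"offset": [-30, 1, 0], "rotation": [0, 0, 0.069]}, {"offset": [-30, 1, 0], "rotation": [0, 0, 0.068]}, {"offset": [0, 0, 0], "rotation": [0, 0, 0]}]'

```text
time: 8.67
tool_pos: [0.5226, -0.0117, 0.2698]
tool_rot: [3.115, -0.016, 1.199]
contact_force: [0.7, -0.4, 0.2]
opening: 0.0132
```

```bash
python3 - <<'E'
from h import *
s,p=shot('wrist'); print(s['opening'],s['tool_pos'],s['tool_rot'],s['contact_force'])
cv2.imwrite('pics/w8.png',p['img'][:,:,::-1]); np.savez('w8.npz',T=pose(s),**{k:p[k] for k in ('img','camera_matrix','tool_from_camera')})
q=read_camera('side');cv2.imwrite('pics/s8.png',cv2.resize(q['img'][120:240,210:370],None,fx=5,fy=5,interpolation=cv2.INTER_CUBIC)[:,:,::-1])
plan((.522,-.0032,.225),1.222,polar=False)
E
```

```text
0.013246147541514578 [ 0.52261187 -0.01173463  0.26984343] [ 3.11533239 -0.01588206  1.19864146] [ 0.70733028 -0.41114009  0.21072956]
2 rows
{"offset":[2,-2,22],"rotation":[0.027,-0.018,-0.009]},
{"offset":[2,-1.9,23],"rotation":[0,0,-0.009]}
```

View pics/w8.png

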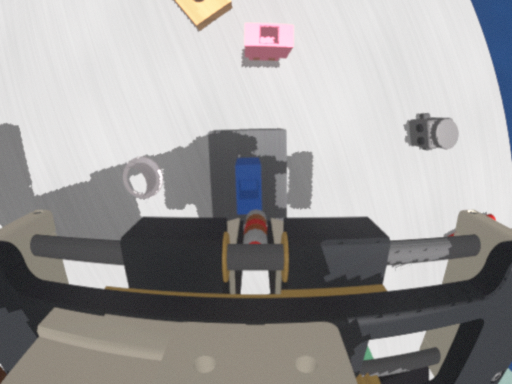

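View pics/s8.png

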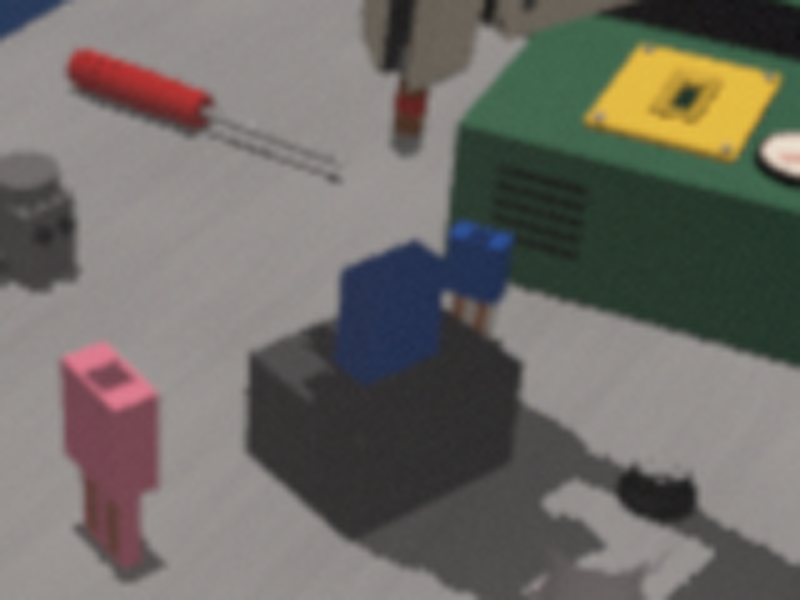

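```bash
python3 - <<'E'
from h import *
p,T=load('w8.npz')
o=rectify(p,T,(.522,-.0032),np.radians(-20),.112,half=.05,ppm=6000)
cv2.imwrite('pics/r8.png',o[:,:,::-1])
E
```

```text
(no output)
```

View pics/r8.png

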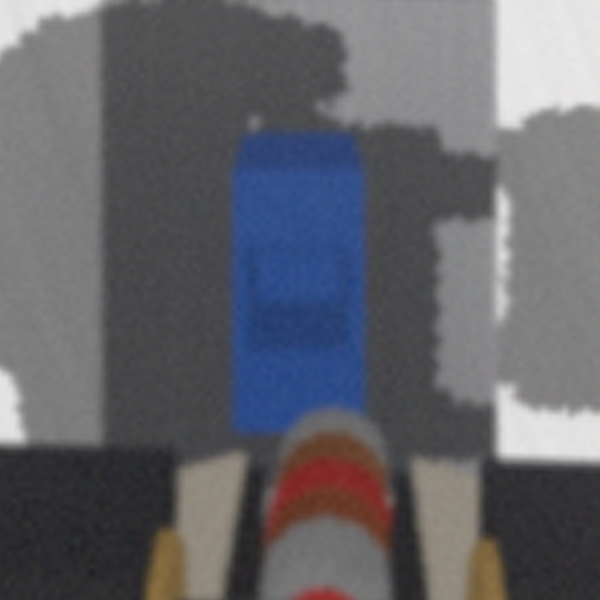

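apply_moves --motion '[{"offset": [4, -3, 20], "rotation": [0.027, -0.018, -0.02]}, {"offset": [3, -1, 15], "rotation": [0, 0, 0]}, {"offset": [0, 0, 0], "rotation": [0, 0, 0]}]'

```text
time: 9.02
tool_pos: [0.524, 0.0021, 0.2366]
tool_rot: [3.138, -0.001, 1.228]
contact_force: [0.1, -0.1, -1.2]
opening: 0.0132
```

```bash
python3 - <<'E'
from h import *
plan((.522,-.0032,.225),1.222,polar=False); print(observe()['tool_pos'])
E
```

```text
1 rows
{"offset":[-5.7,-0.2,11.6],"rotation":[0.004,-0.001,0.006]}
[0.5240392  0.00209341 0.23664699]
```

```bash
python3 - <<'E'
from h import *
p,T=load('w8.npz')
im=cv2.resize(p['img'][190:270,210:300],None,fx=8,fy=8,interpolation=cv2.INTER_CUBIC).copy()
a=np.linspace(0,2*np.pi,60)
for zz,r,col in ((.1033,.0048,(0,255,0)),(.1003,.007,(0,255,0)),(.0523,.0048,(0,255,255))):
  X=np.c_[r*np.cos(a),r*np.sin(a),np.full(60,zz)]@T[:3,:3].T+T[:3,3]
  uv=(wproj(p,T,X)-[210,190]+.5)*8
  cv2.polylines(im,[uv.astype(np.int32)],True,col,1)
cv2.imwrite('pics/f8.png',im[:,:,::-1])
E
```

```text
(no output)
```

View pics/f8.png

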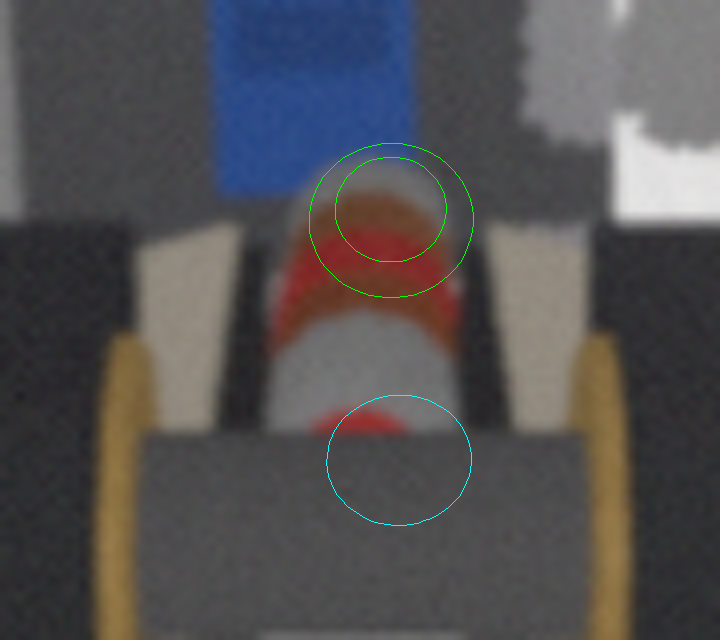

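apply_moves --motion '[{"offset": [-5.5, 0, 11], "rotation": [0.004, 0, 0.006]}, {"offset": [0, 0, 0], "rotation": [0, 0, 0]}, {"offset": [0, 0, 0], "rotation": [0, 0, 0]}]'

```text
time: 9.27
tool_pos: [0.5228, -0.0009, 0.2259]
tool_rot: [3.142, -0.002, 1.227]
contact_force: [0.1, 0.5, 0.9]
opening: 0.013
```

```bash
python3 - <<'E'
from h import *
s,p=shot('wrist'); T=pose(s);print(s['time'],s['opening'],s['tool_pos'],s['tool_rot'],s['contact_force'])
np.savez('w9.npz',T=pose(s),**{k:p[k] for k in ('img','camera_matrix','tool_from_camera')})
plan((.522,-.0032,.225),1.222,polar=False)
im=cv2.resize(p['img'][170:270,200:310],None,fx=7,fy=7,interpolation=cv2.INTER_CUBIC).copy()
a=np.linspace(0,2*np.pi,60)
def pl(X,col): 
  uv=(wproj(p,T,X)-[200,170]+.5)*7; cv2.polylines(im,[uv.astype(np.int32)],True,col,1)
for zz,r,col in ((.1033,.0048,(0,255,0)),(.1003,.007,(0,255,0)),(.0523,.0048,(0,255,255))):
  pl(np.c_[r*np.cos(a),r*np.sin(a),np.full(60,zz)]@T[:3,:3].T+T[:3,3],col)
y=np.radians(-20);Rz=np.array([[np.cos(y),-np.sin(y)],[np.sin(y),np.cos(y)]])
for hx,hy in ((.011,.022),(.008,.008)):
  c=np.array([[hx,hy],[hx,-hy],[-hx,-hy],[-hx,hy]])@Rz.T+[.522,-.0032]; pl(np.c_[c,np.full(4,.112)],(255,255,0))
cv2.imwrite('pics/f9.png',im[:,:,::-1])
q=read_camera('side');cv2.imwrite('pics/s9.png',cv2.resize(q['img'][120:240,210:370],None,fx=5,fy=5,interpolation=cv2.INTER_CUBIC)[:,:,::-1])
E
```

```text
9.2667 0.013026717944481667 [ 0.52275369 -0.000853    0.22590022] [ 3.14152416e+00 -1.95455389e-03  1.22734983e+00] [0.07652025 0.50287937 0.88053879]
1 rows
{"offset":[-2.3,0.2,0.7],"rotation":[-0.001,-0.002,0.005]}
```

View pics/f9.png

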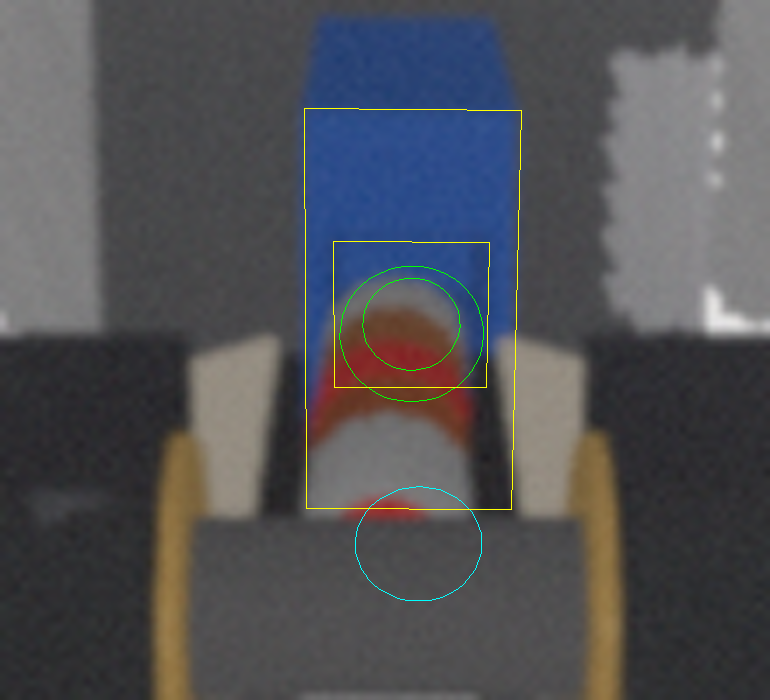

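View pics/s9.png

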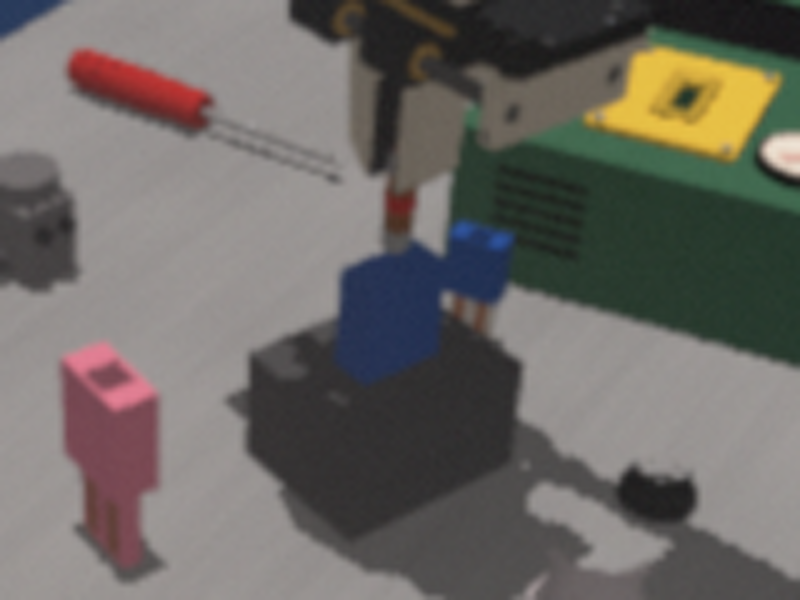

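apply_moves --motion '[{"offset": [-2.3, 1.3, 3], "rotation": [0, -0.002, 0.005]}, {"offset": [0, 0, 0], "rotation": [0, 0, 0]}]'

```text
time: 9.53
tool_pos: [0.5235, -0.0039, 0.2237]
tool_rot: [3.14, 0.0, 1.222]
contact_force: [-0.3, 0.4, 0.6]
opening: 0.0131
```

```bash
cat > ov.py <<'E'
from h import *
def ov(name,c,tag):
  s,p=shot('wrist'); T=pose(s);print(s['time'],s['opening'],s['tool_pos'],s['tool_rot'],s['contact_force'])
  plan(c,1.222,polar=False)
  im=cv2.resize(p['img'][170:270,200:310],None,fx=7,fy=7,interpolation=cv2.INTER_CUBIC).copy()
  a=np.linspace(0,2*np.pi,60)
  def pl(X,col): 
    uv=(wproj(p,T,X)-[200,170]+.5)*7; cv2.polylines(im,[uv.astype(np.int32)],True,col,1)
  for zz,r,col in ((.1033,.0048,(0,255,0)),(.1003,.007,(0,255,0)),(.0523,.0048,(0,255,255))):
    pl(np.c_[r*np.cos(a),r*np.sin(a),np.full(60,zz)]@T[:3,:3].T+T[:3,3],col)
  y=np.radians(-20);Rz=np.array([[np.cos(y),-np.sin(y)],[np.sin(y),np.cos(y)]])
  for hx,hy in ((.011,.022),(.008,.008)):
    cc=np.array([[hx,hy],[hx,-hy],[-hx,-hy],[-hx,hy]])@Rz.T+[.522,-.0032]; pl(np.c_[cc,np.full(4,.112)],(255,255,0))
  cv2.imwrite(f'pics/f{tag}.png',im[:,:,::-1])
  q=read_camera('side');cv2.imwrite(f'pics/s{tag}.png',cv2.resize(q['img'][120:240,210:370],None,fx=5,fy=5,interpolation=cv2.INTER_CUBIC)[:,:,::-1])
E
python3 -c "
from ov import *
ov('w',(.522,-.0032,.205),'10')"
```

```text
9.5333 0.013130410000762415 [ 0.52350819 -0.0038516   0.22370588] [3.13978002e+00 1.45797002e-05 1.22174429e+00] [-0.33704521  0.40747959  0.55794752]
1 rows
{"offset":[-0.1,-1.8,19],"rotation":[0.002,0,0]}
```

View pics/f10.png

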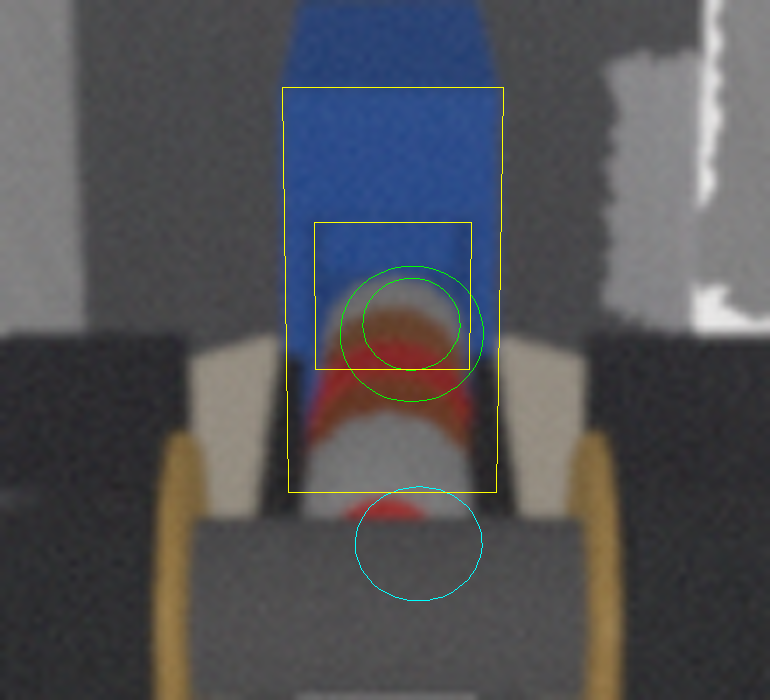

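View pics/s10.png

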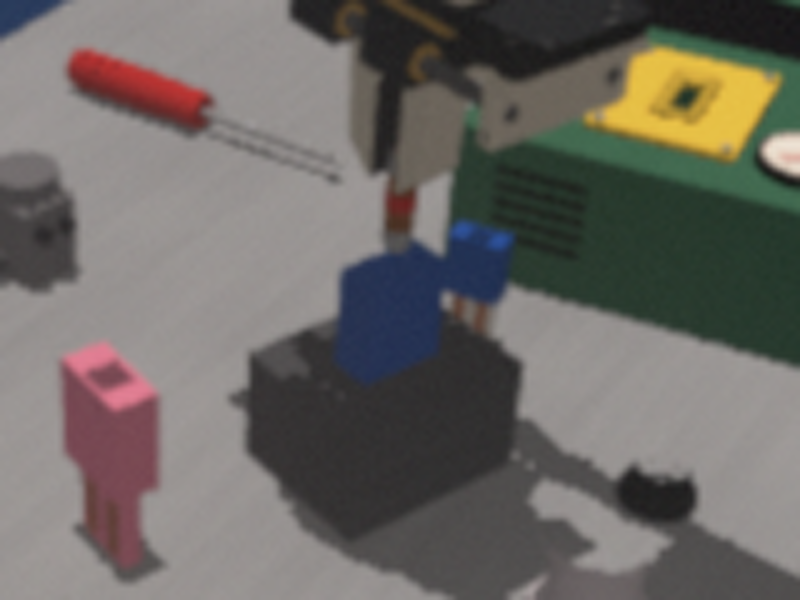

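apply_moves --motion '[{"offset": [0, -0.5, 8], "rotation": [0, 0, 0]}, {"offset": [0, 0, 5], "rotation": [0, 0, 0]}, {"offset": [0, 0, 3], "rotation": [0, 0, 0]}, {"offset": [0, 0, 0], "rotation": [0, 0, 0]}]'

```text
time: 9.97
tool_pos: [0.5232, -0.0037, 0.2068]
tool_rot: [3.139, -0.001, 1.222]
contact_force: [-0.4, -0.0, -1.5]
opening: 0.0128
```

```bash
python3 -c "
from ov import *
ov('w',(.522,-.0032,.1813),'11')"
```

```text
9.9667 0.012837604073048223 [ 0.5231888  -0.00370229  0.20677933] [ 3.13854779e+00 -5.92205011e-04  1.22152367e+00] [-0.35873667 -0.002917   -1.45060507]
1 rows
{"offset":[0,-1.4,25.7],"rotation":[0.003,-0.001,0]}
```

View pics/f11.png

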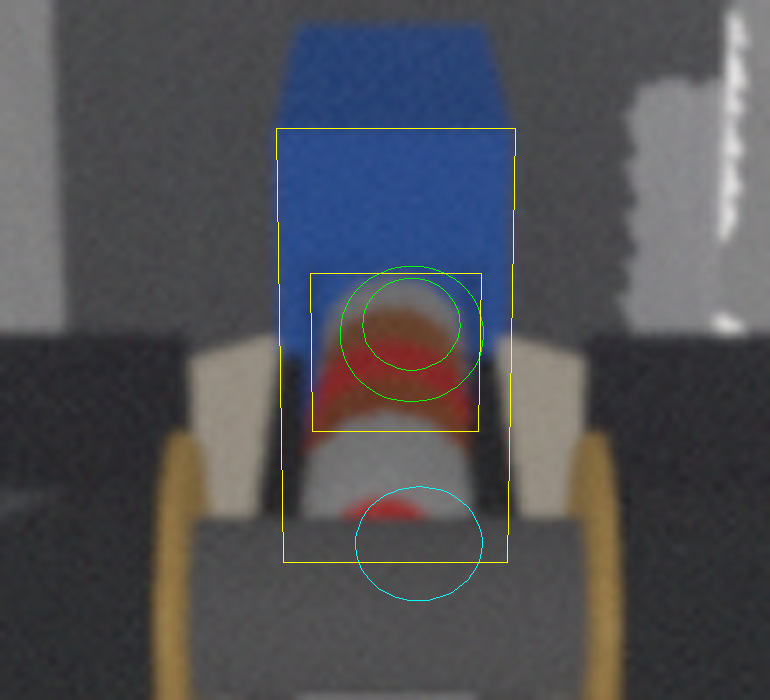

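View pics/s11.png

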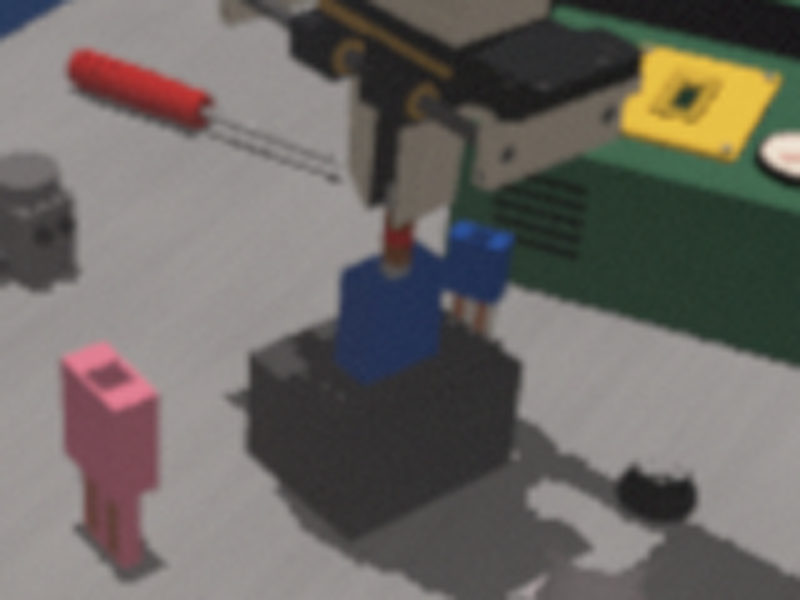

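```bash
python3 - <<'E'
from h import *
p=read_camera('side')
x0,y0=265,150
im=cv2.resize(p['img'][y0:y0+60,x0:x0+60],None,fx=11,fy=11,interpolation=cv2.INTER_CUBIC).astype(float)
im=np.clip(im*1.8,0,255).astype(np.uint8).copy()
def pl(X,col):
    uv=cv2.projectPoints(np.array(X,float),cv2.Rodrigues(np.array(p['R']))[0],np.array(p['t']),np.array(p['camera_matrix']),None)[0][:,0]
    cv2.polylines(im,[((uv-[x0,y0]+.5)*11).astype(np.int32)],True,col,1)
y=np.radians(-20);Rz=np.array([[np.cos(y),-np.sin(y)],[np.sin(y),np.cos(y)]])
for hx,hy in ((.011,.022),(.008,.008)):
    cc=np.array([[hx,hy],[hx,-hy],[-hx,-hy],[-hx,hy]])@Rz.T+[.522,-.0032]; pl(np.c_[cc,np.full(4,.112)],(255,255,0))
a=np.linspace(0,2*np.pi,40)
for z in (.112,.1034): pl(np.c_[.5229+.007*np.cos(a),-.0036+.007*np.sin(a),np.full(40,z)],(0,255,0))
cv2.imwrite('pics/s12.png',im[:,:,::-1])
E
```

```text
(no output)
```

View pics/s12.png

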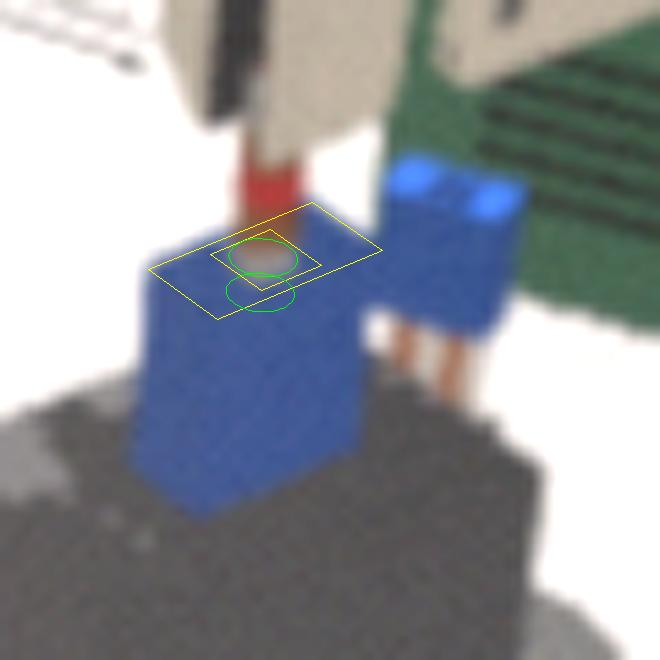

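apply_moves --motion '[{"offset": [0, 0, 6], "rotation": [0, 0, 0]}, {"offset": [0, 0, 6], "rotation": [0, 0, 0]}, {"offset": [0, 0, 5], "rotation": [0, 0, 0]}, {"offset": [0, 0, 0], "rotation": [0, 0, 0]}]'

```text
time: 10.45
tool_pos: [0.5239, -0.0037, 0.1895]
tool_rot: [3.136, -0.001, 1.222]
contact_force: [-0.4, 0.7, -1.0]
opening: 0.0133
```

```bash
python3 -c "
from ov import *
ov('w',(.5232,-.0036,.1813),'12')"
```

```text
10.45 0.013291300994732337 [ 0.52390032 -0.00368798  0.18953062] [ 3.13608940e+00 -1.15696255e-03  1.22167881e+00] [-0.36387314  0.71996261 -1.04568149]
1 rows
{"offset":[-0.2,-0.8,8.6],"rotation":[0.006,-0.001,0]}
```

View pics/s12.png

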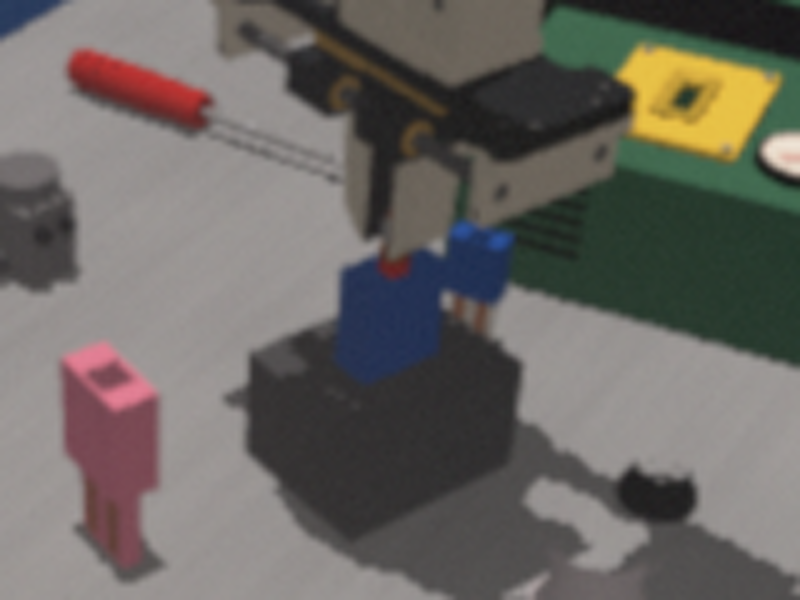

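Going in cleanly (red band at the mouth). Finish down to the floor, watching force.

apply_moves --motion '[{"offset": [0, -0.7, 4], "rotation": [0.006, 0, 0]}, {"offset": [0, 0, 3], "rotation": [0, 0, 0]}, {"offset": [0, 0, 1.5], "rotation": [0, 0, 0]}, {"offset": [0, 0, 0], "rotation": [0, 0, 0]}]'

```text
time: 10.88
tool_pos: [0.524, -0.0035, 0.1814]
tool_rot: [3.141, -0.002, 1.222]
contact_force: [0.3, -0.2, 0.1]
opening: 0.0128
```

```bash
python3 -c "
from ov import *
ov('w',(.5232,-.0036,.1813),'13')"
```

```text
10.8833 0.012804762216353783 [ 0.52397902 -0.00353985  0.18140582] [ 3.14051397e+00 -1.58252730e-03  1.22171629e+00] [ 0.34842611 -0.2026226   0.12701817]
1 rows
{"offset":[-0.3,-0.8,0.3],"rotation":[0.001,-0.002,0]}
```

View pics/s13.png

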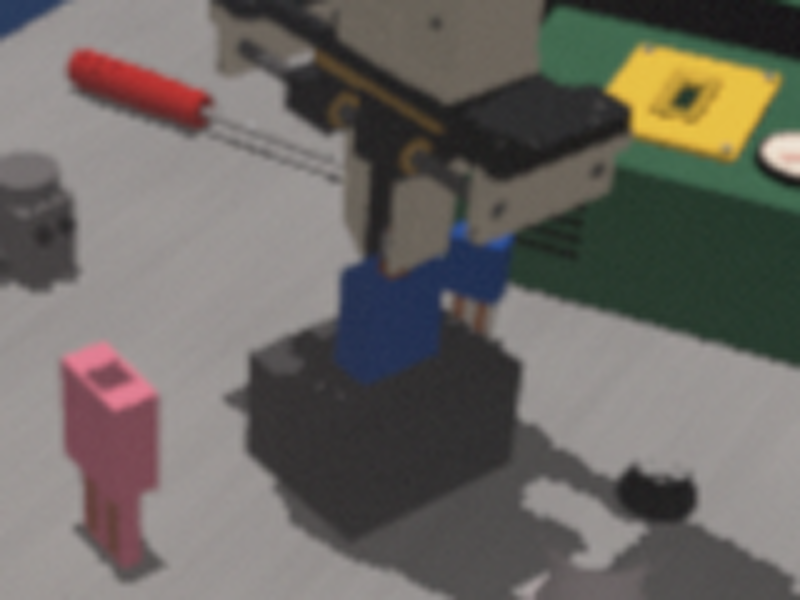

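View pics/f13.png

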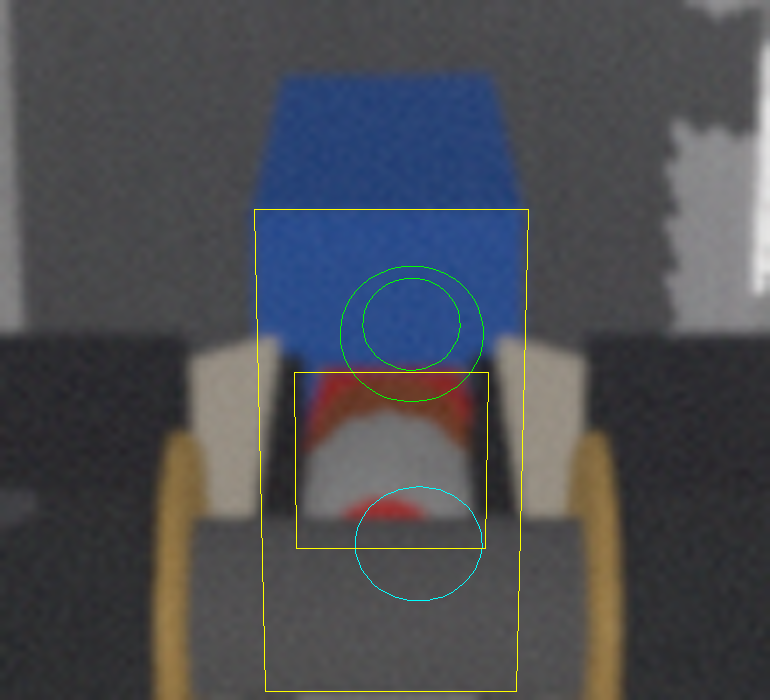

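apply_moves --motion '[{"offset": [0, -0.5, 0.5], "rotation": [0, 0, 0]}, {"offset": [0, 0, 0], "rotation": [0, 0, 0]}, {"offset": [0, 0, 0], "rotation": [0, 0, 0]}, {"offset": [0, 0, 0], "rotation": [0, 0, 0]}, {"offset": [0, 0, 0], "rotation": [0, 0, 0]}, {"offset": [0, 0, 0], "rotation": [0, 0, 0]}, {"offset": [0, 0, 0], "rotation": [0, 0, 0]}]' --grip 0.42

```text
time: 11.57
tool_pos: [0.524, -0.0034, 0.182]
tool_rot: [3.138, -0.002, 1.222]
contact_force: [0.0, -0.8, 0.3]
opening: 0.0519
```

```bash
python3 -c "
from ov import *
ov('w',(.5234,-.0033,.138),'14')"
```

```text
11.5667 0.05191533714184605 [ 0.5240174  -0.00342931  0.18201113] [ 3.13819752e+00 -1.99361250e-03  1.22178362e+00] [ 0.04823593 -0.7825591   0.25964611]
2 rows
{"offset":[0,0,22],"rotation":[0.003,-0.002,0]},
{"offset":[-0.1,-0.7,22],"rotation":[0,0,0]}
```

View pics/s14.png

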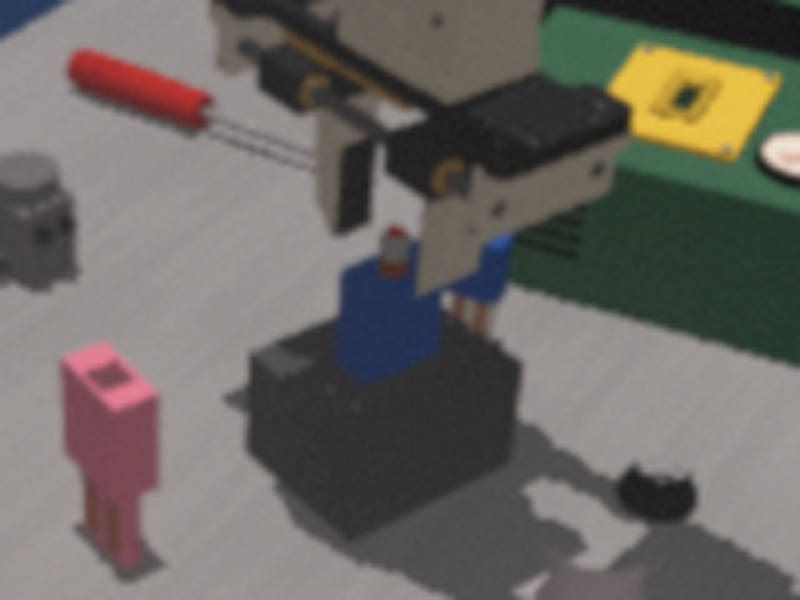

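View pics/f14.png

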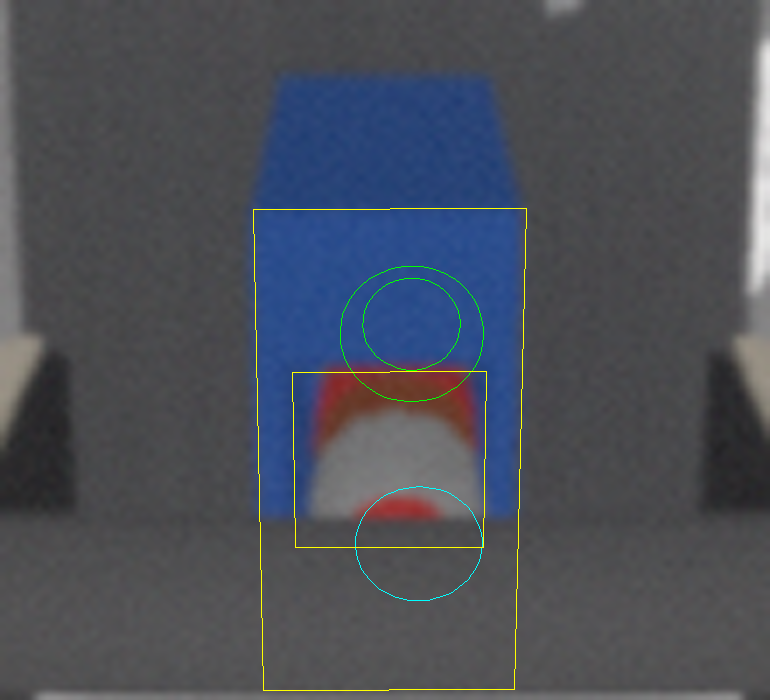

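apply_moves --motion '[{"offset": [0, 0, 15], "rotation": [0.003, -0.002, 0]}, {"offset": [0, 0, 15], "rotation": [0, 0, 0]}, {"offset": [0, 0, 10], "rotation": [0, 0, 0]}, {"offset": [0, 0, 2], "rotation": [0, 0, 0]}, {"offset": [0, 0, 0], "rotation": [0, 0, 0]}]'

```text
time: 12.08
tool_pos: [0.5249, -0.0035, 0.1393]
tool_rot: [3.139, -0.0, 1.222]
contact_force: [-0.1, 0.0, 0.3]
opening: 0.0533
```

```bash
python3 -c "
from ov import *
ov('w',(.5240,-.0034,.138),'15')"
```

```text
12.0833 0.05332428177696875 [ 0.52489603 -0.00353922  0.13931933] [ 3.13874807e+00 -4.76213549e-04  1.22169880e+00] [-0.13672681  0.00393894  0.26115383]
1 rows
{"offset":[-0.2,-0.9,1.5],"rotation":[0.003,0,0]}
```

View pics/s15.png

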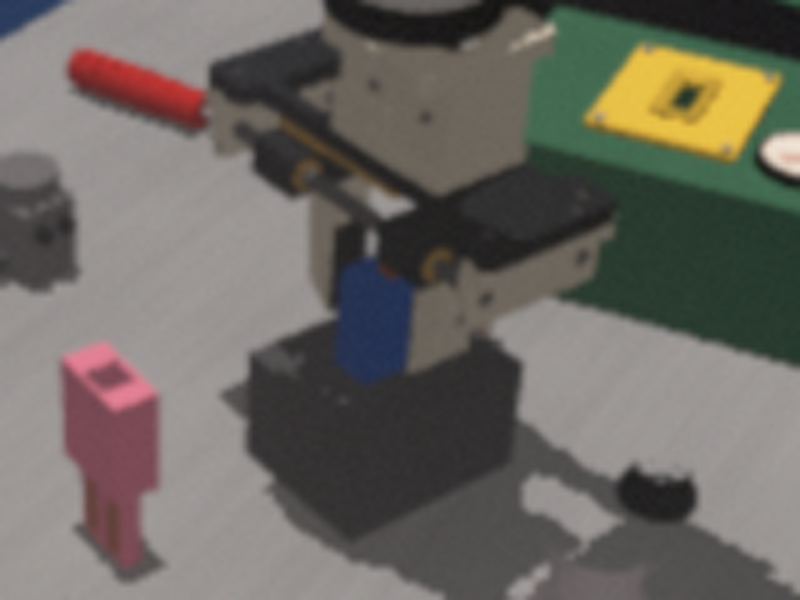

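apply_moves --motion '[{"offset": [0, -0.9, 1], "rotation": [0.003, 0, 0]}, {"offset": [0, 0, 0], "rotation": [0, 0, 0]}, {"offset": [0, 0, 0], "rotation": [0, 0, 0]}, {"offset": [0, 0, 0], "rotation": [0, 0, 0]}, {"offset": [0, 0, 0], "rotation": [0, 0, 0]}, {"offset": [0, 0, 0], "rotation": [0, 0, 0]}, {"offset": [0, 0, 0], "rotation": [0, 0, 0]}, {"offset": [0, 0, 0], "rotation": [0, 0, 0]}]' --grip 1 --grip_force 40

```text
time: 12.85
tool_pos: [0.5253, -0.0034, 0.1414]
tool_rot: [3.137, -0.002, 1.222]
contact_force: [0.4, -0.7, -1.5]
opening: 0.0216
```

```bash
python3 -c "
from ov import *
ov('w',(.5240,-.0034,.24),'16')"
```

```text
12.85 0.021562577649413023 [ 0.52532259 -0.0033722   0.14136799] [ 3.13682196e+00 -1.53063479e-03  1.22181846e+00] [ 0.35705635 -0.70532913 -1.54540458]
3 rows
{"offset":[0,0,-33],"rotation":[0.005,-0.002,0]},
{"offset":[0,-1,-33],"rotation":[0,0,0]},
{"offset":[-0.5,-0.1,-32.6],"rotation":[0,0,0]}
```

View pics/f16.png

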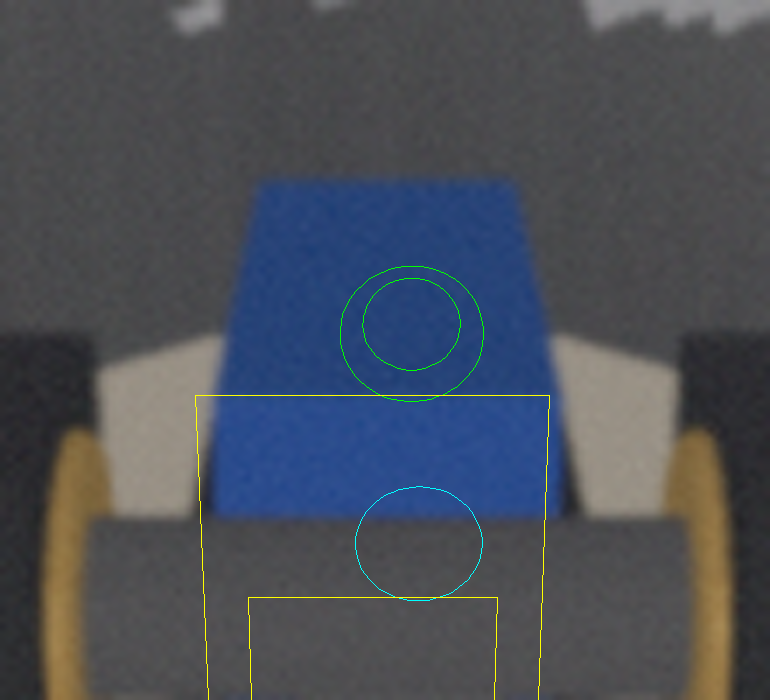

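View pics/s16.png

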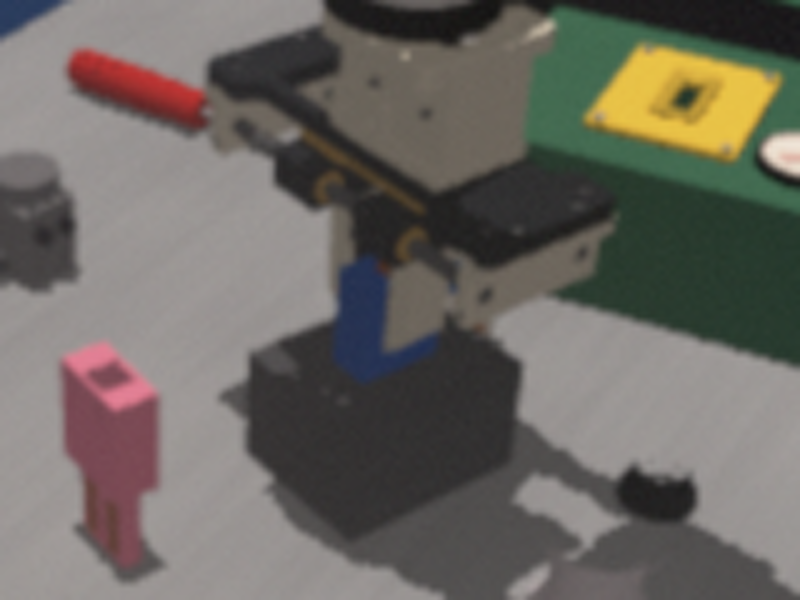

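apply_moves --motion '[{"offset": [0, -0.5, -12], "rotation": [0.005, -0.002, 0]}, {"offset": [0, 0, -25], "rotation": [0, 0, 0]}, {"offset": [0, 0, -30], "rotation": [0, 0, 0]}, {"offset": [0, 0, -35], "rotation": [0, 0, 0]}, {"offset": [0, 0, -30], "rotation": [0, 0, 0]}]'

```text
time: 13.37
tool_pos: [0.5228, -0.0032, 0.2706]
tool_rot: [-3.128, 0.004, 1.222]
contact_force: [1.3, -0.3, -0.1]
opening: 0.0219
```

```bash
python3 - <<'E'
from h import *
s=observe(); print(s['time'],s['opening'],s['tool_pos'],s['tool_rot'],s['contact_force'])
q=read_camera('side');cv2.imwrite('pics/s17.png',cv2.resize(q['img'][80:240,210:370],None,fx=3.7,fy=3.7,interpolation=cv2.INTER_CUBIC)[:,:,::-1])
plan((.486,-.262,.265),1.681,step=33)
E
```

```text
13.3667 0.02187069269419721 [ 0.5227919  -0.00324461  0.27060577] [-3.12766075  0.00381022  1.2216446 ] [ 1.34153652 -0.25375334 -0.05411746]
9 rows
{"offset":[-26,12,1],"rotation":[-0.004,0.002,-0.051]},
{"offset":[-28,9,2],"rotation":[0,0,-0.051]},
{"offset":[-28,6,1],"rotation":[0,0,-0.051]},
{"offset":[-29,3,1],"rotation":[0,0,-0.051]},
{"offset":[-29,0,1],"rotation":[0,0,-0.051]},
{"offset":[-30,-4,2],"rotation":[0,0,-0.051]},
{"offset":[-29,-6,1],"rotation":[0,0,-0.051]},
{"offset":[-28,-9,1],"rotation":[0,0,-0.051]},
{"offset":[-27.2,-12.6,1.5],"rotation":[0,0,-0.051]}
```

View pics/s17.png

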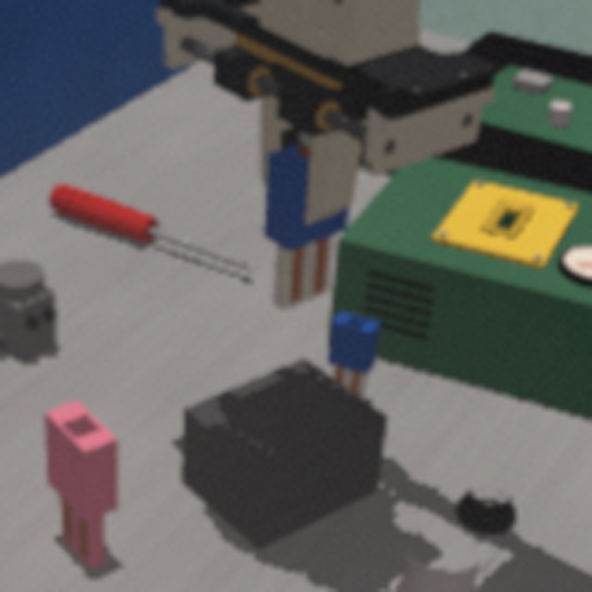

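apply_moves --motion '[{"offset": [-26, 12, 1], "rotation": [-0.004, 0.002, -0.051]}, {"offset": [-28, 9, 1], "rotation": [0, 0, -0.051]}, {"offset": [-28, 6, 1], "rotation": [0, 0, -0.051]}, {"offset": [-29, 3, 1], "rotation": [0, 0, -0.051]}, {"offset": [-29, 0, 1], "rotation": [0, 0, -0.051]}, {"offset": [-30, -4, 1], "rotation": [0, 0, -0.051]}, {"offset": [-29, -6, 1], "rotation": [0, 0, -0.051]}, {"offset": [-28, -9, 1], "rotation": [0, 0, -0.051]}, {"offset": [-27, -12, 1], "rotation": [0, 0, -0.051]}, {"offset": [0, 0, 0], "rotation": [0, 0, 0]}]'

```text
time: 14.25
tool_pos: [0.4891, -0.2721, 0.2694]
tool_rot: [3.132, 0.003, 1.711]
contact_force: [0.6, -0.3, -1.1]
opening: 0.0216
```

```bash
cat > ov2.py <<'E'
from h import *
C=(.486,-.2612); YAW=np.radians(6.3)
def ov(c,psi,tag,x0=175,y0=120,w=155,h=140,f=5,D=.1254):
  s,p=shot('wrist'); T=pose(s);print(s['time'],s['opening'],s['tool_pos'],s['tool_rot'],s['contact_force'],s['torque'])
  np.savez(f'w{tag}.npz',T=T,**{k:p[k] for k in ('img','camera_matrix','tool_from_camera')})
  plan(c,psi,polar=False)
  im=cv2.resize(p['img'][y0:y0+h,x0:x0+w],None,fx=f,fy=f,interpolation=cv2.INTER_CUBIC).copy()
  def pl(X,col): 
    uv=(wproj(p,T,X)-[x0,y0]+.5)*f; cv2.polylines(im,[uv.astype(np.int32)],True,col,1)
  for hx,hy,z,col in ((.018,.005,D,(0,255,0)),(.022,.011,D-.044,(0,255,255))):
    pl(np.array([[hx,hy,z],[hx,-hy,z],[-hx,-hy,z],[-hx,hy,z]])@T[:3,:3].T+T[:3,3],col)
  y=YAW;Rz=np.array([[np.cos(y),-np.sin(y)],[np.sin(y),np.cos(y)]])
  for hx,hy,z in ((.011,.024,.099),(.006,.019,.094)):
    cc=np.array([[hx,hy],[hx,-hy],[-hx,-hy],[-hx,hy]])@Rz.T+C; pl(np.c_[cc,np.full(4,z)],(255,0,255))
  cv2.imwrite(f'pics/f{tag}.png',im[:,:,::-1])
  q=read_camera('side');cv2.imwrite(f'pics/s{tag}.png',cv2.resize(q['img'][80:200,270:430],None,fx=5,fy=5,interpolation=cv2.INTER_CUBIC)[:,:,::-1])
E
python3 -c "
from ov2 import *
ov((.486,-.2612,.235),1.681,'20')"
```

```text
14.25 0.021631520730545407 [ 0.48909107 -0.27209001  0.2693744 ] [3.13181225e+00 2.89006015e-03 1.71083760e+00] [ 0.60337498 -0.33380546 -1.14187335] [-0.04770047 -0.12082564  0.04546587]
1 rows
{"offset":[9.4,-2.8,34.3],"rotation":[0.01,0.001,0.028]}
```

View pics/f20.png

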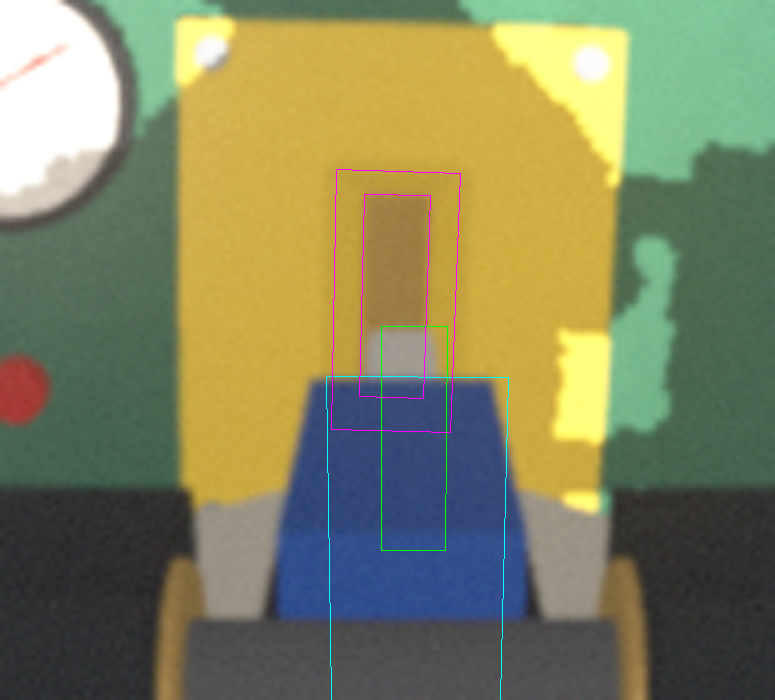

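View pics/s20.png

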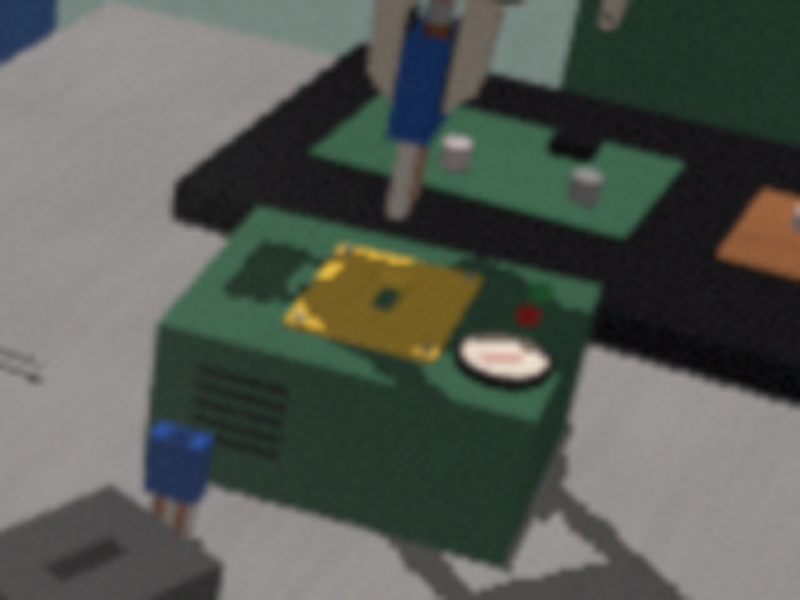

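apply_moves --motion '[{"offset": [9, -1.5, 20], "rotation": [0.01, 0, 0.028]}, {"offset": [1, 0, 10], "rotation": [0, 0, 0]}, {"offset": [0, 0, 0], "rotation": [0, 0, 0]}]'

```text
time: 14.6
tool_pos: [0.4886, -0.2564, 0.2391]
tool_rot: [3.139, 0.0, 1.68]
contact_force: [-1.1, 0.0, -1.5]
opening: 0.022
```

```bash
python3 -c "
from ov2 import *
ov((.486,-.2612,.232),1.681,'21')"
```

```text
14.6 0.02204544244007229 [ 0.4886147  -0.25636318  0.23910354] [3.13905416e+00 3.82948730e-04 1.68006743e+00] [-1.06844294  0.04372498 -1.45229046] [-0.04479359 -0.09565941 -0.00442754]
1 rows
{"offset":[-4.6,-3.3,7.7],"rotation":[0.003,0,-0.001]}
```

View pics/f21.png

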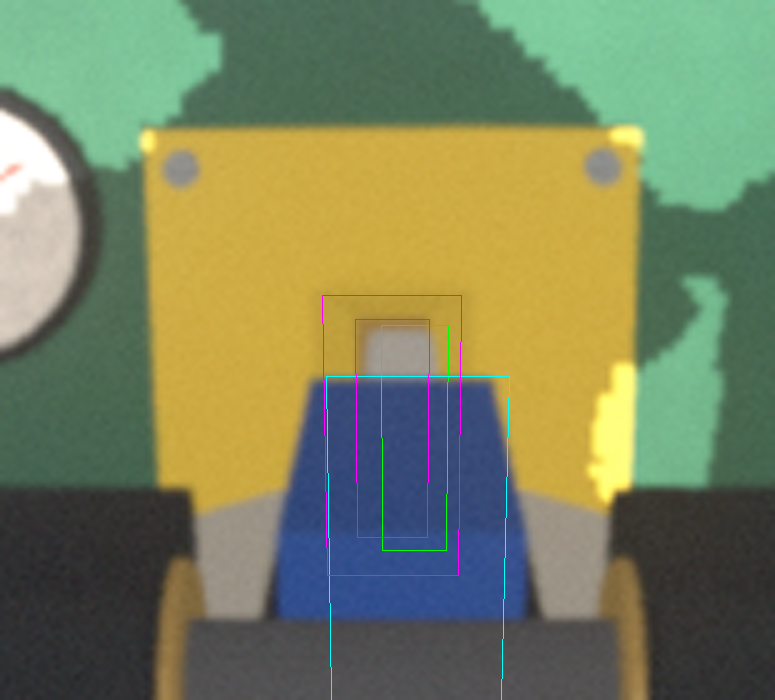

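View pics/s21.png

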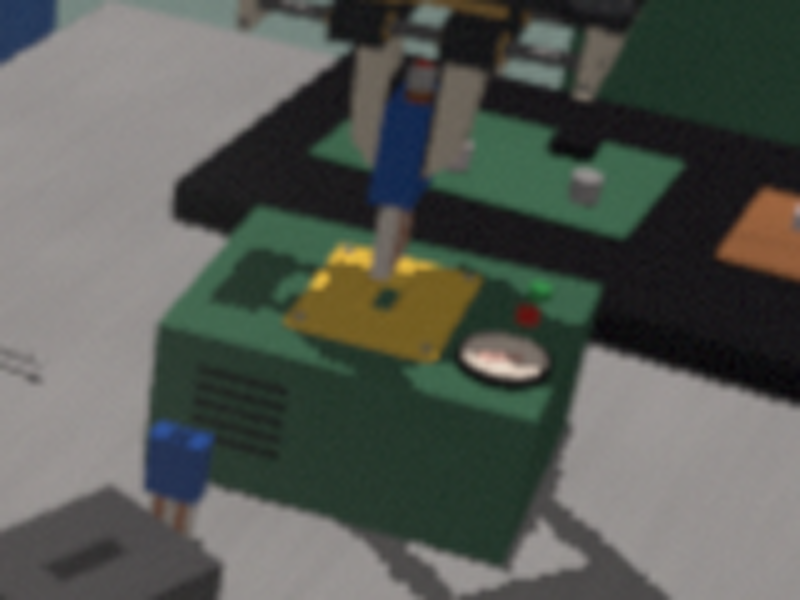

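apply_moves --motion '[{"offset": [-4.6, -1.3, 4], "rotation": [0.003, 0, 0]}, {"offset": [0, 0, 2], "rotation": [0, 0, 0]}]'

```text
time: 14.87
tool_pos: [0.4894, -0.2616, 0.236]
tool_rot: [3.139, 0.004, 1.683]
contact_force: [0.2, 0.2, -2.0]
opening: 0.0219
```

```bash
python3 -c "
from ov2 import *
ov((.486,-.2612,.232),1.681,'22')"
```

```text
14.8667 0.021869774614914312 [ 0.48944712 -0.26155015  0.23597988] [3.13853718 0.0038006  1.68285687] [ 0.212386    0.21030194 -1.9653185 ] [-0.02030208 -0.12685062  0.0029156 ]
1 rows
{"offset":[0.5,-3.4,3.9],"rotation":[0.003,0.003,0.002]}
```

View pics/f22.png

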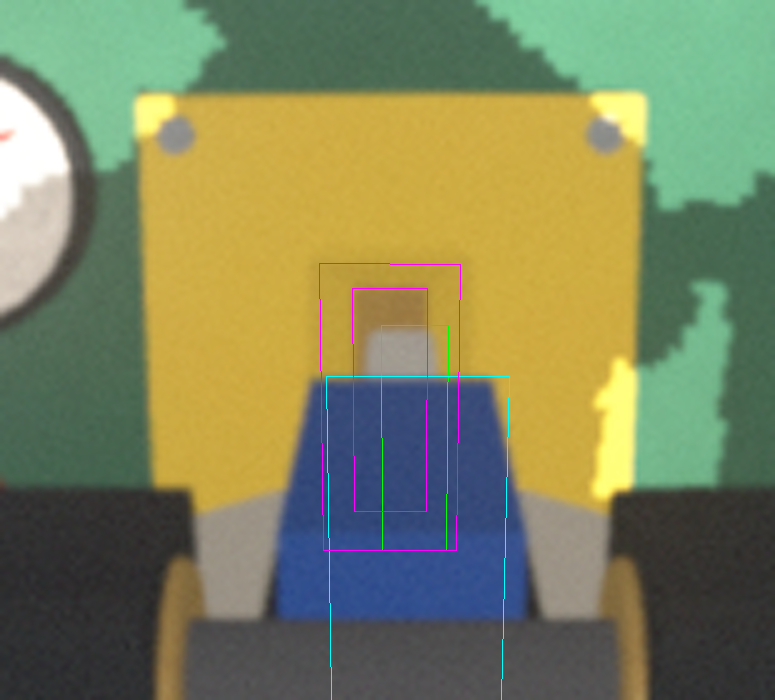

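View pics/s22.png

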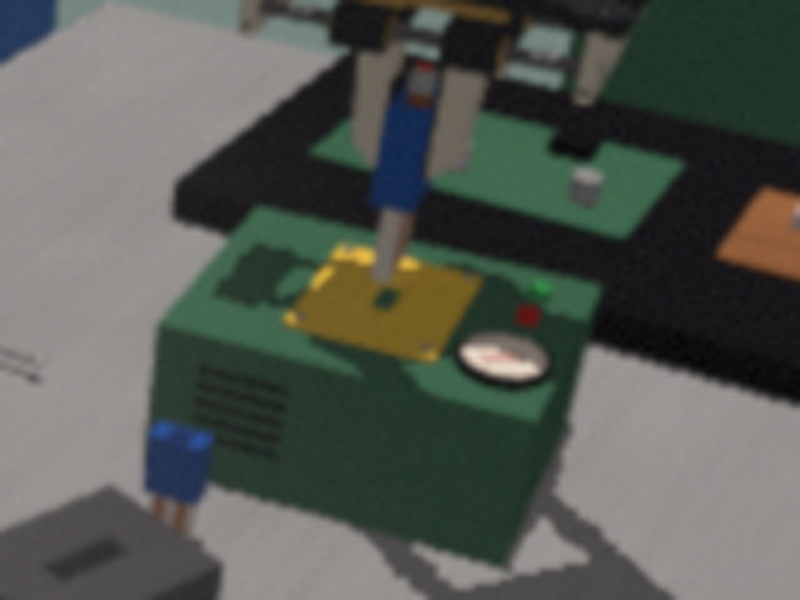

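apply_moves --motion '[{"offset": [0.5, -2, 1], "rotation": [0.003, 0.003, 0]}, {"offset": [0, -0.3, 1], "rotation": [0, 0, 0]}]'

```text
time: 15.13
tool_pos: [0.4872, -0.2612, 0.2345]
tool_rot: [3.141, 0.001, 1.682]
contact_force: [0.1, 0.3, -0.9]
opening: 0.0218
```

```bash
python3 -c "
from ov2 import *
ov((.486,-.2612,.232),1.681,'23')"
```

```text
15.1333 0.021782960153167347 [ 0.48716806 -0.26120784  0.23447616] [3.14080921e+00 7.32167905e-04 1.68238622e+00] [ 0.09654776  0.33668327 -0.87401068] [-0.03970407 -0.0907498  -0.02537049]
1 rows
{"offset":[0.2,-1.2,2.4],"rotation":[0.001,0.001,0.001]}
```

View pics/f23.png

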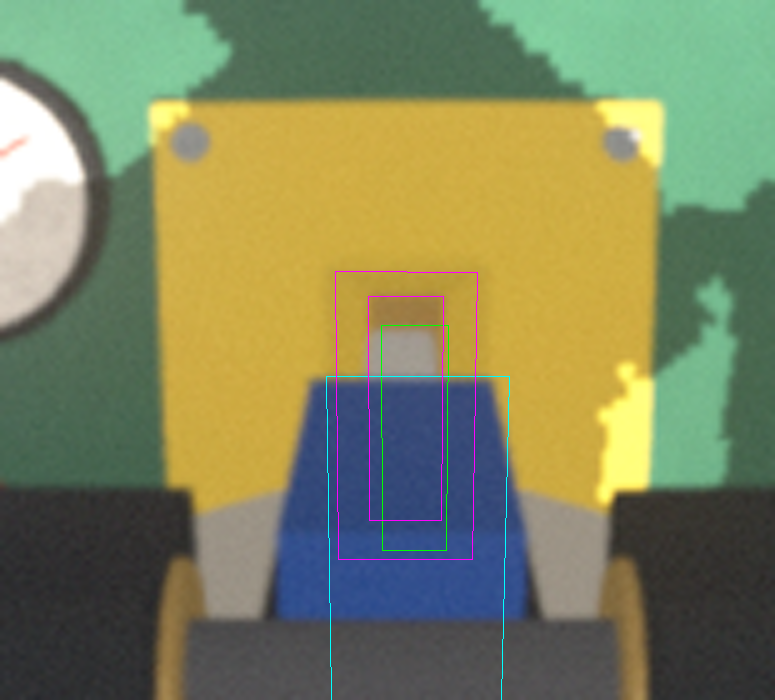

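View pics/s23.png

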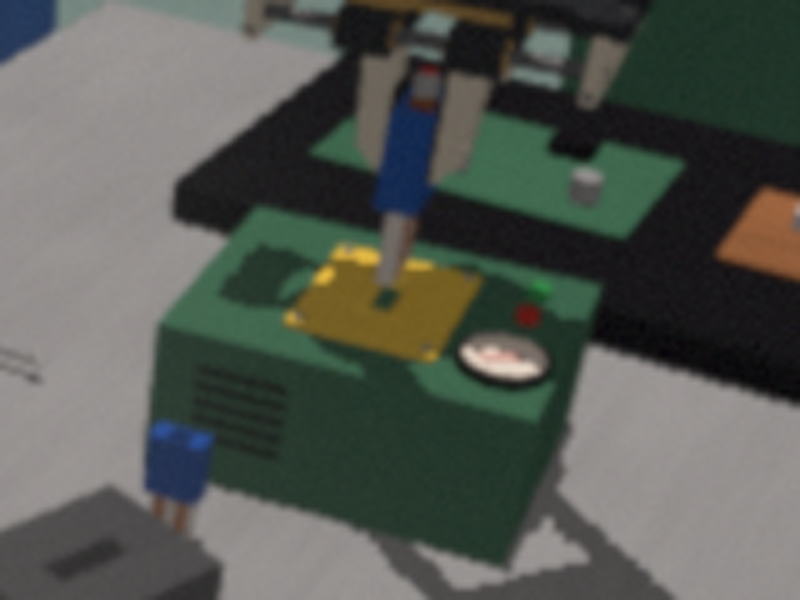

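apply_moves --motion '[{"offset": [0, 0.2, 6], "rotation": [0, 0, 0]}, {"offset": [0, 0, 4], "rotation": [0, 0, 0]}, {"offset": [0, 0, 2], "rotation": [0, 0, 0]}]'

```text
time: 15.48
tool_pos: [0.4876, -0.2615, 0.222]
tool_rot: [3.139, 0.002, 1.682]
contact_force: [-0.1, 0.7, -1.5]
opening: 0.0217
```

```bash
python3 -c "
from ov2 import *
ov((.487,-.2612,.18),1.681,'24')"
```

```text
15.4833 0.0216858527000484 [ 0.48761396 -0.26145299  0.2220448 ] [3.13944482e+00 1.83550159e-03 1.68197902e+00] [-0.06217551  0.6761257  -1.45234762] [-0.00775418 -0.03552583  0.00499733]
2 rows
{"offset":[0,0,21],"rotation":[0.001,0.001,0.001]},
{"offset":[0.2,-0.5,20.6],"rotation":[0,0,0]}
```

View pics/f24.png

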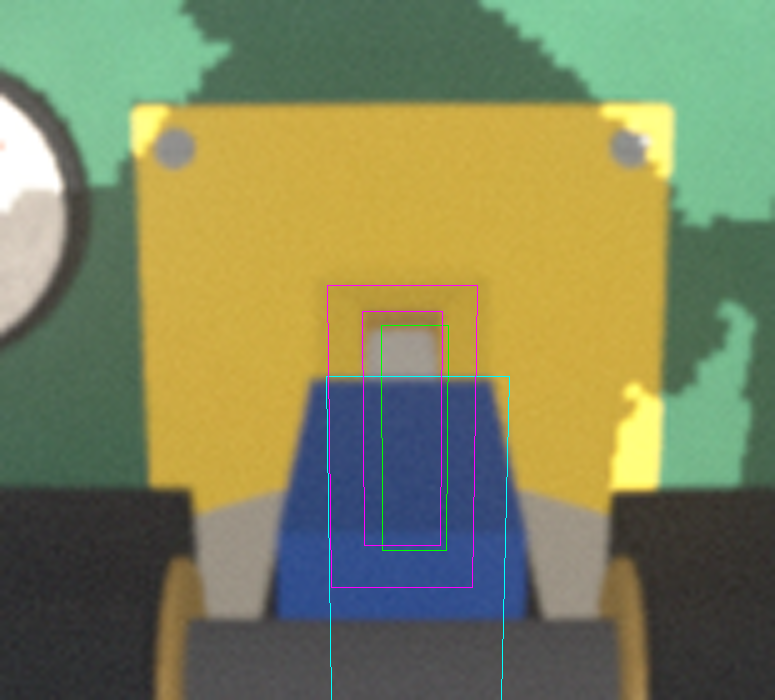

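View pics/s24.png

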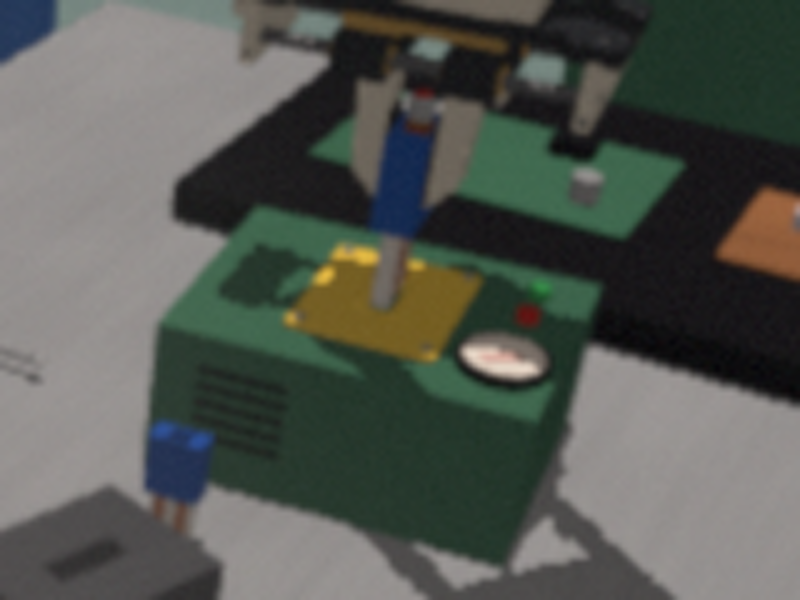

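apply_moves --motion '[{"offset": [0.3, -0.2, 4], "rotation": [0.001, 0.001, 0]}, {"offset": [0, 0, 4], "rotation": [0, 0, 0]}, {"offset": [0, 0, 2], "rotation": [0, 0, 0]}]'

```text
time: 15.83
tool_pos: [0.4875, -0.2612, 0.2115]
tool_rot: [3.14, 0.001, 1.682]
contact_force: [-0.7, 0.8, -0.8]
opening: 0.0216
```

```bash
python3 -c "
from ov2 import *
ov((.487,-.2612,.18),1.681,'25')"
```

```text
15.8333 0.02162717789740244 [ 0.48752955 -0.26121646  0.21153881] [3.14035440e+00 8.67412419e-04 1.68201869e+00] [-0.66713541  0.84779874 -0.82636084] [ 0.01730108 -0.09388148 -0.03249702]
1 rows
{"offset":[0,-0.4,31.2],"rotation":[0.001,0,0.001]}
```

View pics/f25.png

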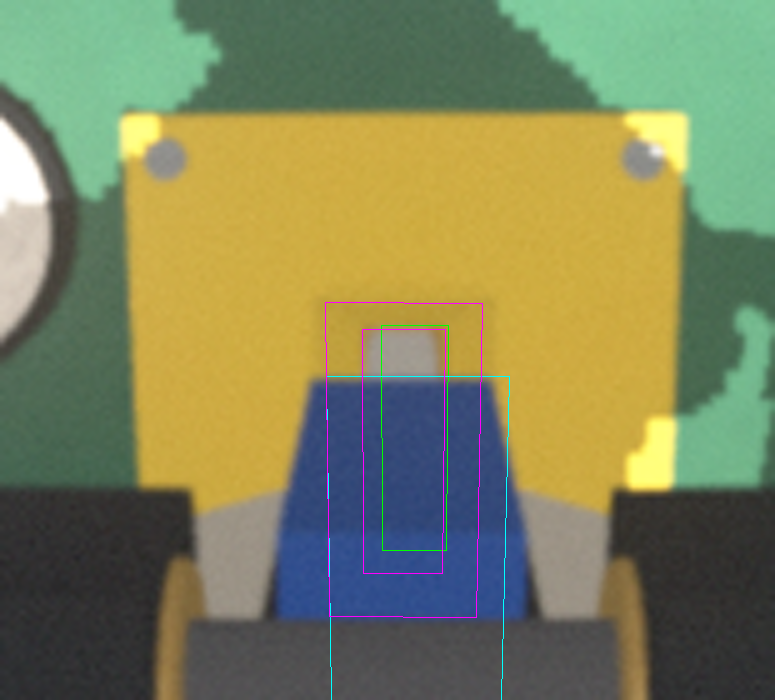

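View pics/s25.png

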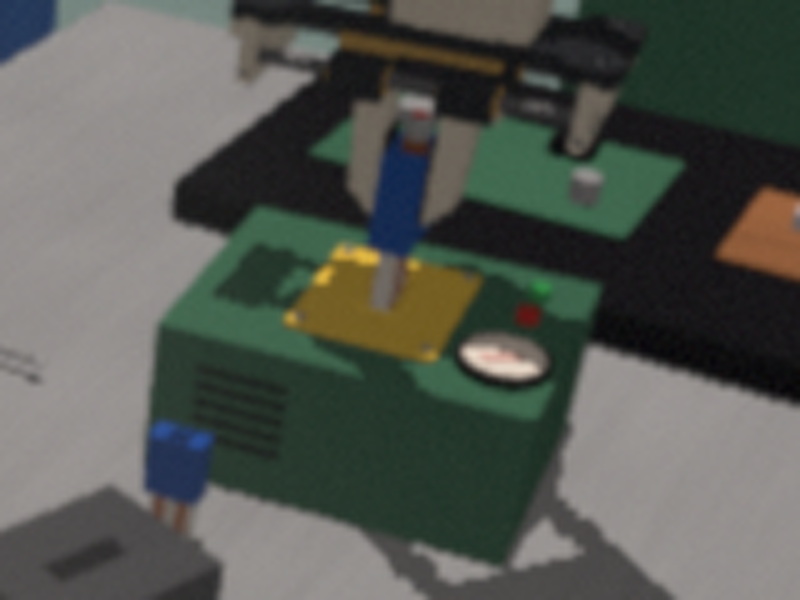

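apply_moves --motion '[{"offset": [0, -0.3, 6], "rotation": [0, 0, 0]}, {"offset": [0, -0.1, 6], "rotation": [0, 0, 0]}, {"offset": [0, -0.1, 4], "rotation": [0, 0, 0]}, {"offset": [0, 0, 3], "rotation": [0, 0, 0]}]'

```text
time: 16.27
tool_pos: [0.4873, -0.2613, 0.1916]
tool_rot: [3.139, 0.001, 1.682]
contact_force: [0.2, -0.0, 0.4]
opening: 0.0221
```

```bash
python3 -c "
from ov2 import *
ov((.487,-.2612,.18),1.681,'26')"
```

```text
16.2667 0.022053924900332925 [ 0.48729147 -0.26130158  0.19159436] [3.13935755e+00 1.49830001e-03 1.68212625e+00] [ 0.212262   -0.00491416  0.4138973 ] [ 0.01688539 -0.09569605  0.02407904]
1 rows
{"offset":[0,-0.2,11.1],"rotation":[0.002,0.001,0.001]}
```

View pics/s26.png

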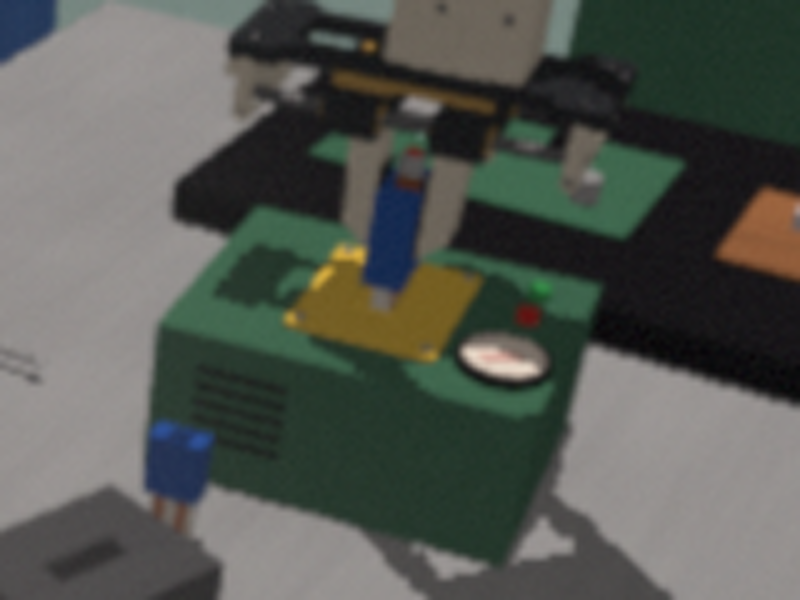

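apply_moves --motion '[{"offset": [0, -0.2, 4], "rotation": [0.002, 0.001, 0]}, {"offset": [0, -0.1, 3], "rotation": [0, 0, 0]}, {"offset": [0, -0.1, 2], "rotation": [0, 0, 0]}, {"offset": [0, 0, 1], "rotation": [0, 0, 0]}]'

```text
time: 16.7
tool_pos: [0.4873, -0.2615, 0.1822]
tool_rot: [3.14, 0.001, 1.682]
contact_force: [-0.5, 0.4, 3.8]
opening: 0.0217
```

```bash
python3 -c "
from ov2 import *
ov((.487,-.2612,.18),1.681,'27')"
```

```text
16.7 0.021722539935308767 [ 0.48734766 -0.26146717  0.1821986 ] [3.14010675e+00 1.16163346e-03 1.68205652e+00] [-0.48541859  0.41089639  3.76318365] [0.20803194 0.13198618 0.03373649]
1 rows
{"offset":[0.3,-0.3,2.2],"rotation":[0.001,0.001,0.001]}
```

View pics/s27.png

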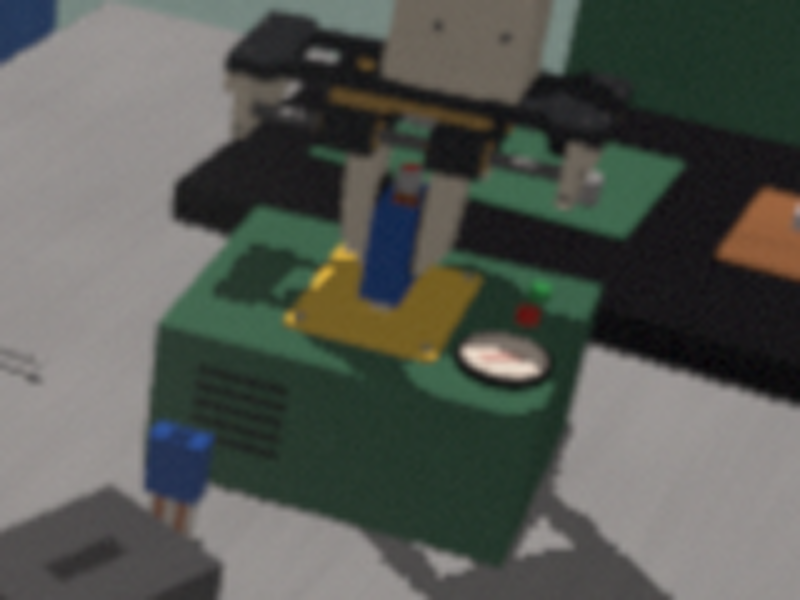

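View pics/f27.png

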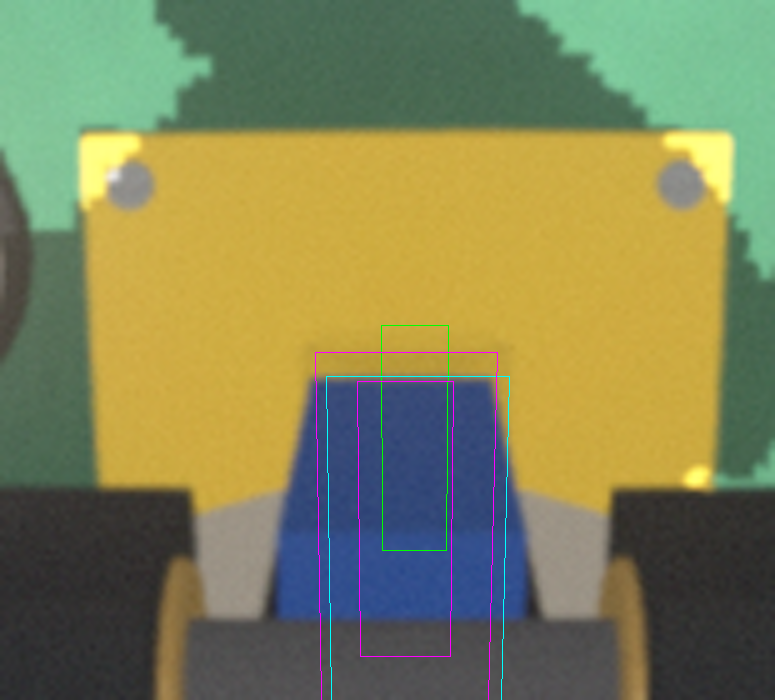

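apply_moves --motion '[{"offset": [0.2, -0.3, 2], "rotation": [0, 0, 0]}, {"offset": [0, 0, 1], "rotation": [0, 0, 0]}]'

```text
time: 16.97
tool_pos: [0.4872, -0.2614, 0.18]
tool_rot: [3.139, 0.002, 1.682]
contact_force: [-1.6, 2.3, 8.6]
opening: 0.0217
```

apply_moves --motion '[{"offset": [0, 0, 1], "rotation": [0, 0, 0]}]'

```text
time: 17.05
tool_pos: [0.4873, -0.2614, 0.1799]
tool_rot: [3.139, 0.002, 1.682]
contact_force: [-3.4, 2.4, 15.7]
opening: 0.0221
```

apply_moves --motion '[{"offset": [0, 0, 0.6], "rotation": [0, 0, 0]}, {"offset": [0, 0, 0.6], "rotation": [0, 0, 0]}]'

```text
time: 17.22
tool_pos: [0.4872, -0.2613, 0.1801]
tool_rot: [3.138, 0.003, 1.682]
contact_force: [-1.5, 1.8, 5.8]
opening: 0.0219
```

```bash
python3 -c "
from ov2 import *
ov((.487,-.2612,.18),1.681,'28')
t=read_camera('top');cv2.imwrite('pics/t28.png',t['img'][:,:,::-1])
for i in range(4):
  read_camera('side');s=observe();print(s['tool_pos'],s['contact_force'])
q=read_camera('side')
x0,y0=330,110
im=cv2.resize(q['img'][y0:y0+60,x0:x0+60],None,fx=11,fy=11,interpolation=cv2.INTER_CUBIC).astype(float)
cv2.imwrite('pics/z28.png',np.clip(im*1.7,0,255).astype(np.uint8)[:,:,::-1])
"
```

```text
17.2167 0.0218970934210322 [ 0.48715665 -0.26132055  0.18010827] [3.13832861e+00 3.05092623e-03 1.68233066e+00] [-1.53244759  1.83791823  5.76790212] [0.40276808 0.28017429 0.0655433 ]
1 rows
{"offset":[0.1,-0.1,0.1],"rotation":[0.003,0.003,0.001]}
[ 0.48716558 -0.26130857  0.1800582 ] [-2.1738573   1.21685164  7.51994031]
[ 0.48715822 -0.26132422  0.18005068] [-2.99184865  1.78016674  7.51061947]
[ 0.48717939 -0.26131439  0.18004977] [-2.07888095  1.46681803  7.96455788]
[ 0.48717309 -0.26131618  0.18005832] [-1.37538329  1.06969155  7.26117822]
```

View pics/z28.png

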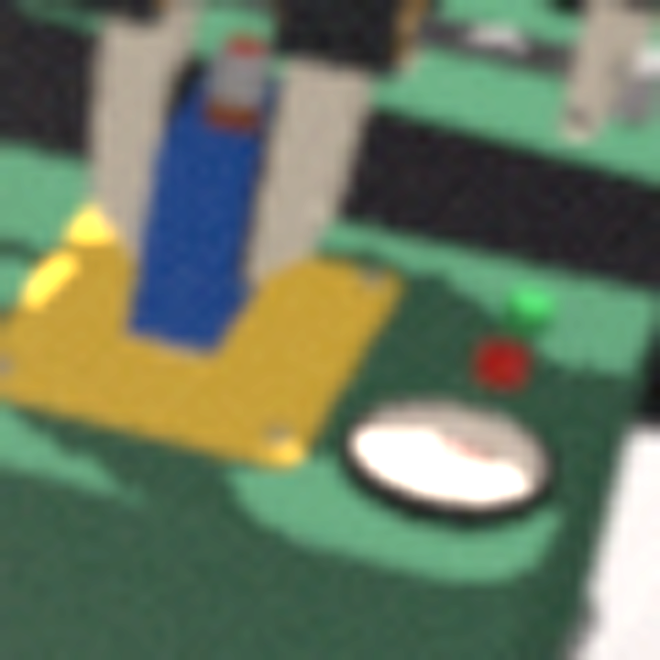

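View pics/f28.png

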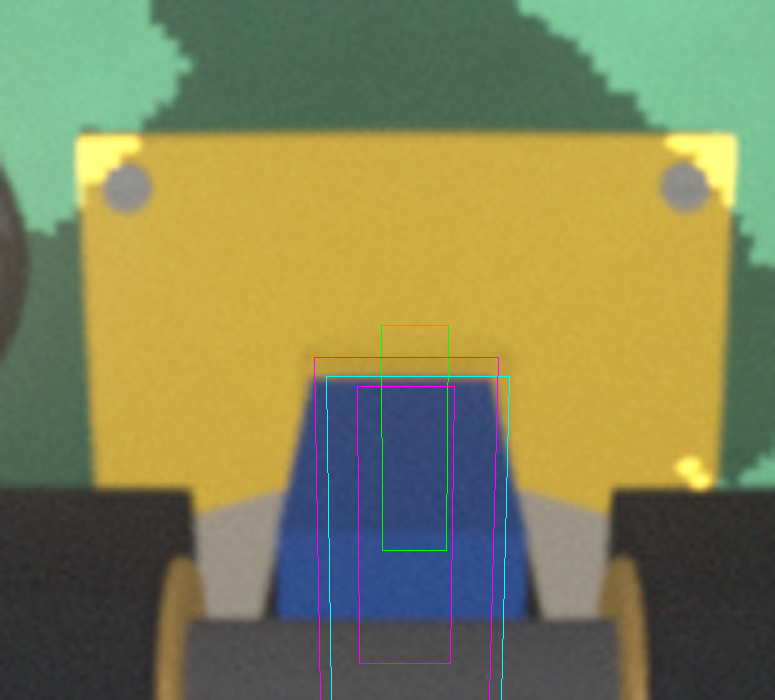

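View pics/t28.png

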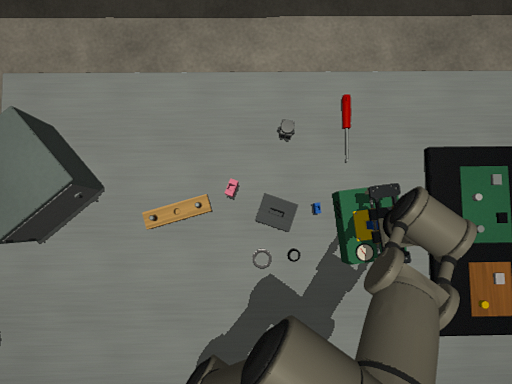

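```bash
python3 - <<'E'
from h import *
q=read_camera('side')
x0,y0=330,110
im=cv2.resize(q['img'][y0:y0+60,x0:x0+60],None,fx=11,fy=11,interpolation=cv2.INTER_CUBIC).astype(float)
im=np.clip(im*1.7,0,255).astype(np.uint8).copy()
y=np.radians(6.3);Rz=np.array([[np.cos(y),-np.sin(y)],[np.sin(y),np.cos(y)]])
def pl(hx,hy,z,c,col):
    cc=np.array([[hx,hy],[hx,-hy],[-hx,-hy],[-hx,hy]])@Rz.T+c
    uv=cv2.projectPoints(np.c_[cc,np.full(4,z)],cv2.Rodrigues(np.array(q['R']))[0],np.array(q['t']),np.array(q['camera_matrix']),None)[0][:,0]
    cv2.polylines(im,[((uv-[x0,y0]+.5)*11).astype(np.int32)],True,col,1)
c=(.4865,-.2614)
pl(.04,.05,.094,c,(255,0,255))
for z,col in ((.099,(255,255,255)),(.151,(255,255,255)),(.101,(0,255,255))): pl(.011,.022,z,c,col)
cv2.imwrite('pics/z29.png',im[:,:,::-1])
E
```

```text
(no output)
```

View pics/z29.png

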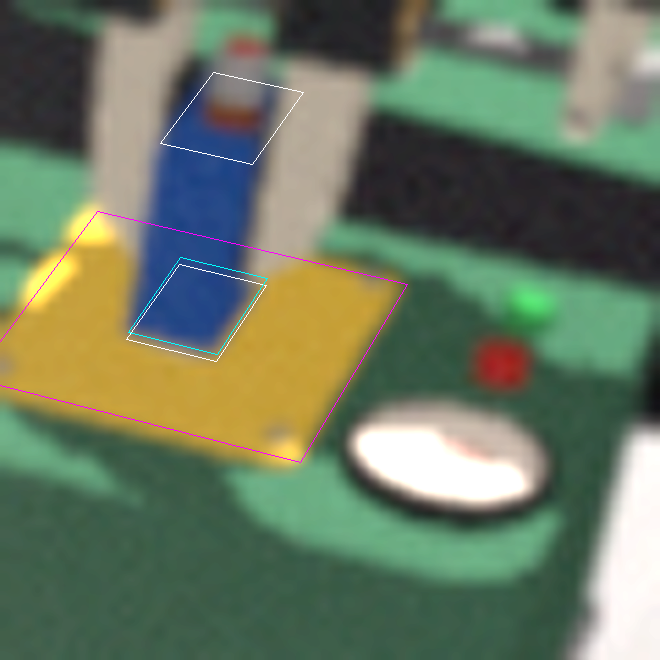

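apply_moves --motion '[{"offset": [0, 0, 1.5], "rotation": [0.003, 0.002, 0]}, {"offset": [0, 0, 1.5], "rotation": [0, 0, 0]}]' --grip_force 55

```text
time: 17.83
tool_pos: [0.4874, -0.2614, 0.1798]
tool_rot: [3.14, 0.002, 1.682]
contact_force: [-6.2, 3.4, 16.8]
opening: 0.0216
```

apply_moves --motion '[{"offset": [0, 0, 1.5], "rotation": [0, 0, 0]}, {"offset": [0, 0, 1.5], "rotation": [0, 0, 0]}]'

```text
time: 18.0
tool_pos: [0.4873, -0.2613, 0.1799]
tool_rot: [3.139, 0.004, 1.683]
contact_force: [-4.8, 3.4, 14.5]
opening: 0.0217
```

apply_moves --motion '[{"offset": [0.4, -0.7, 1.2], "rotation": [0.002, 0.004, 0]}, {"offset": [0.2, -0.4, 1.2], "rotation": [0, 0, 0]}]'

```text
time: 18.17
tool_pos: [0.4871, -0.2614, 0.18]
tool_rot: [3.137, 0.003, 1.683]
contact_force: [-1.4, 2.6, 9.4]
opening: 0.022
```

```bash
python3 -c "
from ov2 import *
ov((.487,-.2612,.18),1.681,'30')
for i in range(4):
  read_camera('side');s=observe();print(s['tool_pos'],s['contact_force'],s['torque'])
"
```

```text
18.1667 0.02204167411946321 [ 0.4870581  -0.26137033  0.18001617] [3.13696695e+00 3.09831212e-03 1.68279162e+00] [-1.40041343  2.6177454   9.37327121] [ 0.53023306  0.34323752 -0.05244603]
1 rows
{"offset":[0.1,0,0],"rotation":[0.005,0.003,0.002]}
[ 0.48703543 -0.26134472  0.18000032] [-0.974483    1.47568045  9.41890572] [ 3.88173151e-01  2.07240494e-01 -3.44213222e-04]
[ 0.48704052 -0.26134535  0.17999781] [-1.87396569  1.8311903  10.17329783] [ 0.45747377  0.30902733 -0.02616665]
[ 0.48704613 -0.2613394   0.17999088] [-0.85339984  1.11904715 10.3773901 ] [0.39685477 0.27541699 0.00427421]
[ 0.48705492 -0.2613477   0.17999872] [-1.32000879  1.43420211  9.63887018] [ 0.41843024  0.25008772 -0.04922873]
```

View pics/s30.png

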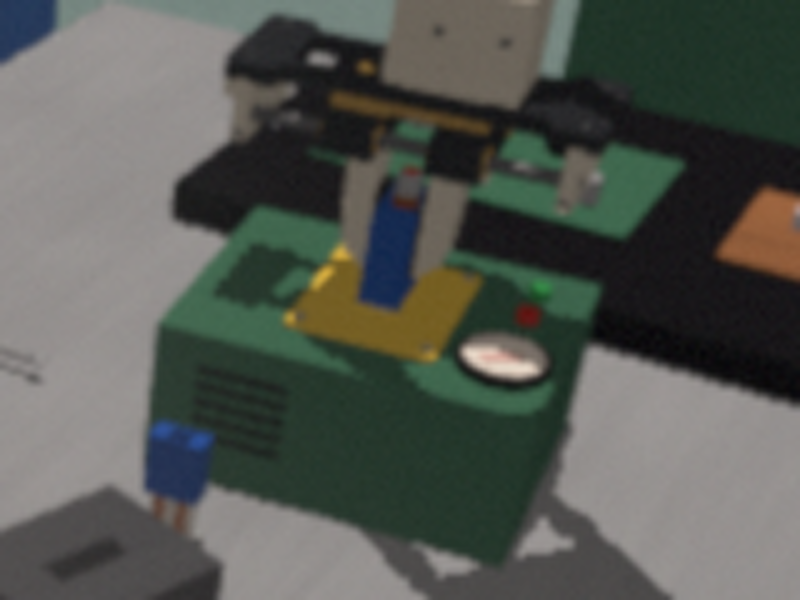

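```bash
python3 -c "
from cell import *
s=observe();print(s['time'],s['opening'],s['contact_force']);print(hand_in())"
```

```text
18.4667 0.021713886462663992 [-1.32000879  1.43420211  9.63887018]
the job is handed in; nothing more can be done
None
```

The red-marked fuse is in the carrier's bore, and the carrier is pushed home in the tester, still gripped at about 55 N. I handed the job in at 18.5 s; `hand_in()` gives no verdict.

**What I did:**
- Took the fuse from the rack's middle hole and lowered it into the carrier's bore.
- Released it at floor depth, with about the expected 17 mm showing.
- Gripped the carrier by its head, passed the blade through the slot, and pressed it down against the spring.

**Last checks:**
- **Hard stop:** the tool stopped at z = 0.180 m, where I expected 0.1795 to 0.1804. It would not go lower under about 17 N. I left it pressing with a steady 10 N or so.
- **Side picture:** no white blade shows any more between the blue head and the yellow lip. The fuse was still in the bore.
- **Top picture:** after insertion it showed the spares and the other loose things where they were.

**What disagreed or stayed uncertain:**
- Projecting the head's lower edge into the side picture put it 2–3 mm above the lip. Two millimetres is less than a pixel there, so I trusted the hard stop and the hidden blade instead.
- The carrier may have been lifted up to about 1 mm as the jaws closed, so its height in the grip is known only to that.
- I did not feel the fuse touch the bore floor. I judged it seated from its height and the pictures.
- The wrist camera was off by about 1.5 mm sideways. I lined up the fuse and the blade by comparing them directly with their holes in the same picture.

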